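# Fetch the enamel cup from behind the pump bottle into the grooming kit tray

### The job

Get the grooming kit ready: the white enamel cup belongs in the empty end bay of the kit tray, but it stands under the riser shelf behind the pump bottle. Set the bottle aside on the bench, take the cup out and stand it upright in the bay, then put the bottle back on the spot where it stood with its spout pointing the way it did. Set things down gently, knock nothing over and leave the brush, the comb and the tin where they lie.

Things in the scene. Friction and masses are not known exactly. Their poses are not given: they have to be found in the camera images.
- riser: Fixed (sizes in mm) pine riser shelf on the bench: a board 160 deep (its x), 440 wide (its y), 18 thick, underside 190 above the bench, on two 18 thick end panels 4 in from its ends; open at front and back. Small goods up to 75 tall stand on the back half of the board. Origin on the bench under its centre; +x points to the back, the board's front edge is at x = -80.
- cup: White enamel cup, mouth up under the riser, axis about 45 mm behind the board's front edge: room only for a tool tilted about 40 deg, pointing down and in from the front. Straight sides, outer diameter 62, height 62, wall 3, foot 52 wide; 0.12 kg. Loop handle, 8 thick, along its +x (roughly to the back) to 57 from the axis, heights 11 to 54. Origin: centre of the underside, z up.
- bottle: Empty green plastic pump bottle in front of the cup, axes 100 mm apart. Round body, diameter 60 to height 120, shoulder to 142; white screw collar, diameter 30, heights 150 to 176 (grip it here, fingers either side of the spout); above it a sprung push head, diameter 21, top at 206, sinking up to 8 if pressed. The spout points along its -x. 0.09 kg. Origin: centre of the underside, z up.
- spout (a point): Tip of the bottle's spout (9 thick), 42 from the bottle's axis along its -x, 196 above its underside. Sizes in mm.
- tray: Fixed (sizes in mm) low pine kit tray, 345 (its x) by 170 (its y), floor 5 thick, walls 6 thick, their tops 20 above the bench. A cross wall at x = 50 parts the long bay (brush and comb) from the empty end bay at the +x end, 113 by 158 inside. Origin on the bench under its centre.
- cup_bay (a point): Centre of the floor of the tray's empty end bay, 5 above the bench, axes as the tray's; the bay reaches 56 either way along x and 79 along y. Sizes in mm.
- brush: Wooden bristle brush lying bristles down in the long bay, 160 by 56, 40 high. Origin: centre of its underside. Leave alone. Sizes in mm.
- comb: Steel shedding comb with a round wooden grip lying flat in the long bay, 200 long, 17 high. Origin: at its underside, near mid-length. Leave alone. Sizes in mm.
- tin: Flat round metal tin, diameter 71, height 28, under the riser to the right of the cup (seen from the robot), axis at least 110 from the cup's. Origin: centre of its underside. Leave alone. Sizes in mm.
Not all that is in view belongs to the job. Several things have the shape of the bottle; the one meant has the colours described above.

How it is judged:
By the outcome, as a careful person would: the job done as asked, in the order asked, and still so for the second after the job is handed in, with the robot touching nothing.
It also fails if it takes over 72 s, if anything falls off the work surface, if the arm or the gripper's body presses on something with over 40 N, if the wrist force passes 120 N, or if a joint passes its speed limit or range.

### The arm

A 7-joint arm with a two-finger parallel gripper is mounted at the origin on the work surface. World frame = base frame: x ahead of the robot, y to its left, z up, the work surface at z = 0. Lengths are in m, angles in rad, forces in N, time in s.
With the tool pointing down it reaches from about 0.4 to 0.875 m from the base axis. Payload 19.3 kg.
Tool frame: the origin (TCP) lies on the centre line of the jaws, within the pads' length; the fingertips stand 8 mm ahead of it and the grasp point (between the pads) lies 11 mm behind it; z points along the fingers, y is the line along which they close (so a half turn about z gives the same grasp; the last joint's range is limited). The gripper opens to 85 mm and grips with 20 to 120 N. Pads are 22 mm wide; open, the fingers measure 114 mm over their backs; the gripper's body (76 mm by 85 mm) begins 54 mm behind the grasp point. The pads swing forward as they close: fully open they stand 13 mm farther back than shut.
Start: joints at [-1.371, 0.521, -0.036, 1.599, 0.021, 1.021, -0.113], TCP at [0.167, 0.602, 0.239] pointing down, gripper open.
Joint ranges: [-2.91, 2.91], [-0.3, 2.13], [-1.5, 1.42], [0.17, 2.43], [-1.26, 4.41], [0.16, 1.93], [-2.52, 2.52]. Speed limits (rad/s): [1.89, 1.89, 2.39, 2.39, 3.01, 3.01, 3.01].

### API

Orientations are given as [roll, pitch, yaw] about the fixed x, y, z axes, in that order (R = Rz(yaw) Ry(pitch) Rx(roll)).
In Python, from workcell import status, grab_frame, camera_params, bot, search_frame, silhouettes gives the robot as it stands.
- The arm moves only by the shell command python3 -m creep 'ROWS' [FORCE]. ROWS is JSON, a list of rows, each a list of 5 numbers: the shift along the tool's x, y, z in units of 60 mm (1.0 is 60 mm), then the turn about the tool's z in units of 8 degrees (1.0 is 8 degrees), then the opening, from 0 (shut) to 1 (fully open). In form: [[x, y, z, twist, hand], ...]. A call has 1 to 5 rows; each row is the pose to reach, as a shift and turn from the pose commanded when the call began, along the tool's axes at that moment; what a row does not reach only later rows make up. A row lasts 1/8 s, in which the tool goes at most 62.5 mm and 10.7 degrees, less where a joint would pass 70% of its speed; a pose out of reach is approached as far as the arm can. A call with a gripper value outside its range is refused whole. The fingers move at their own pace and stop on an object; FORCE is the grip in N (left out, the last holds). Time passes only in rows, so rows that repeat a pose let the fingers close. It gives the time, the measured TCP pose, the force, the opening and the grip force at its end, in the units of the state.
- status.observe(): the state, without advancing time (a new reading comes with each control period).
- grab_frame(name): name is "scene" or "side" or "wrist"; returns the picture (480x640x3 uint8, blue, green, red); there is no depth.
- camera_params(name): a dict with "K" (3x3 intrinsics, pixels), "rvec" (rotation vector, rad) and "tvec" (3), from world to camera coordinates, as OpenCV has them; the wrist camera has in their place "tool_from_camera" (4x4, takes a point from camera to tool coordinates, whose origin is the TCP and whose axes are the flange's). Camera axes: x right, y down, z forward; pixel columns grow to the right and rows downward; lengths in m; the calibration is good to about 2 mm. A picture is of the moment at which its call begins: read the wrist's pose just before it. camera_params takes no time and is no camera call.
- bot.job_done(): hands the job in; it is judged then, once.
Trained networks look in the newest picture that a camera, given by its name, has taken for a name from the list of things; names that differ only in an ending like _2 or _b are one class to them, and where a whole thing is asked for, a point or a joint stands for the part that bears it (a point fixed in the world has none). Each returns a list of dicts, best first, with "p" (0 to 1); they miss things now and then, are a little off and sometimes report something else, mostly with a low value. They report only what shows in the picture. A call takes as long as a camera call. They do not tell look-alikes from the thing itself.
- search_frame(camera, name): "extent" ([left, top, right, bottom] as shares, 0 to 1, of the picture: columns of its width, rows of its height, round what is visible of it).
- silhouettes(camera, name): "mask" (480x640 bool, what is visible of it) and "extent" ([left, top, right, bottom] as shares, 0 to 1, of the picture: columns of its width, rows of its height, round what is visible of it).
The state is a dict: "clock": time; "qpos": joint angles; "qd": joint speeds; "joint_efforts": joint torques, N m; "position": TCP position; "tool_rot": TCP orientation; "force": force on the tool from outside, world axes, zero at the start; "moment": the same for the moment, N m; "grip_width": finger opening in m; "finger_force": force on a finger pad.
Only numpy, scipy, OpenCV 4.12 (cv2) and the standard library are available. Lean on these libraries where they do the work, as an engineer would, in place of code of your own. Each camera call takes 0.05 s, during which the arm holds its last target. There are 200 camera calls.

## Working session

There is one attempt and no reset: what is moved stays moved. The work goes in short steps, Python scripts to look and compute and a shell command to move; the robot and the scene stay as the last step left them, time stands still between calls to the robot, and variables do not carry over. Pictures are saved under pics/ and viewed, at most 10 in all, crops included, and the job is handed in when it is done.

```bash
ls; mkdir -p pics; python3 - <<'E'
from workcell import *
import cv2,numpy as np
s=status.observe(); print({k:np.round(v,3).tolist() for k,v in s.items()})
ims=[]
for n in("scene","side"):
    im=grab_frame(n); cv2.imwrite(f"pics/{n}0.png",im)
    p=camera_params(n); print(n,p)
    for t in("riser","cup","bottle","spout","tray","brush","comb","tin"):
        print(t,[(round(d["p"],2),np.round(np.array(d["extent"])*[640,480,640,480]).tolist()) for d in search_frame(n,t)][:4])
print(camera_params("wrist"))
E
```

```text
pics
{'clock': 0.0, 'qpos': [-1.371, 0.522, -0.036, 1.6, 0.021, 1.021, -0.113], 'qd': [-0.002, 0.001, 0.002, -0.0, 0.001, -0.001, 0.0], 'joint_efforts': [0.0, -92.712, 1.98, -36.991, 0.018, 0.008, 0.0], 'position': [0.167, 0.602, 0.239], 'tool_rot': [-3.14, 0.0, 2.872], 'force': [0.501, -0.017, 0.12], 'moment': [-0.013, -0.017, -0.039], 'finger_force': 0.0, 'grip_width': 0.086}
scene {'K': array([[454.52174855,   0.        , 323.64905571],
       [  0.        , 454.52174855, 237.98308167],
       [  0.        ,   0.        ,   1.        ]]), 'rvec': array([ 2.38180821,  1.57003734, -0.25740939]), 'tvec': array([-0.15653272, -0.45896138,  1.36191018])}
riser [(0.88, [311.0, 196.0, 533.0, 328.0])]
cup [(0.25, [199.0, 200.0, 223.0, 274.0])]
bottle [(0.97, [386.0, 182.0, 418.0, 231.0]), (0.94, [359.0, 143.0, 394.0, 196.0]), (0.88, [320.0, 166.0, 348.0, 218.0]), (0.72, [414.0, 133.0, 443.0, 181.0])]
spout [(0.92, [319.0, 166.0, 345.0, 215.0]), (0.81, [352.0, 144.0, 393.0, 197.0]), (0.62, [408.0, 129.0, 441.0, 181.0]), (0.59, [387.0, 180.0, 417.0, 224.0])]
tray [(0.76, [178.0, 182.0, 283.0
[... 938 characters left out ...]
70.0, 252.0]), (0.36, [208.0, 317.0, 263.0, 368.0]), (0.26, [384.0, 214.0, 472.0, 234.0])]
comb [(0.68, [386.0, 213.0, 475.0, 234.0])]
tin [(0.87, [248.0, 264.0, 281.0, 296.0])]
{'K': array([[413.83226869,   0.        , 313.85871359],
       [  0.        , 413.83226869, 249.22021941],
       [  0.        ,   0.        ,   1.        ]]), 'tool_from_camera': array([[-3.31015313e-04, -9.54978289e-01, -2.96675510e-01,
         7.52988204e-02],
       [ 9.99999935e-01, -3.59079852e-04,  4.01049989e-05,
         3.29127074e-04],
       [-1.44829601e-04, -2.96675477e-01,  9.54978345e-01,
        -1.34315214e-01],
       [ 0.00000000e+00,  0.00000000e+00,  0.00000000e+00,
         1.00000000e+00]])}
```

View pics/scene0.png

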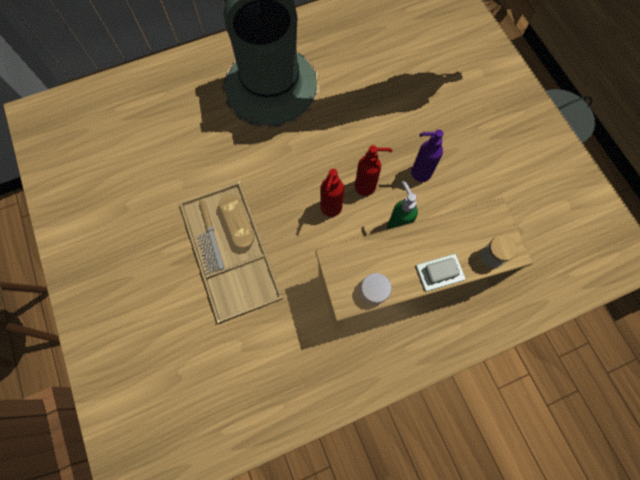

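View pics/side0.png

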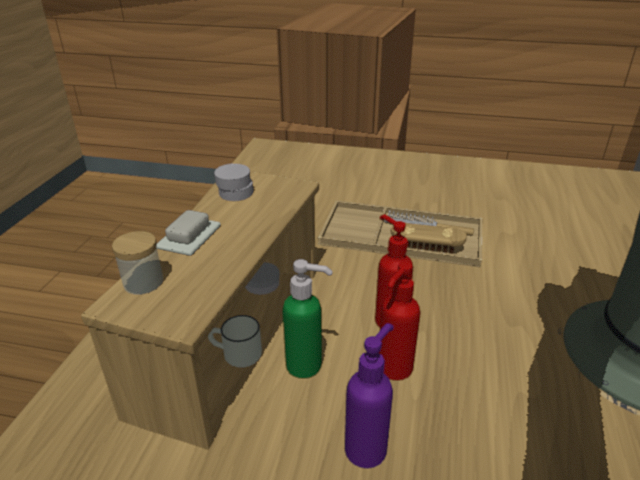

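The scene view shows the green bottle at about (404,210), the riser spanning (316–531, 200–325) and the tray's empty bay at (245,290). The side view shows the green bottle at (303,325) with its spout tip at (329,271), the cup at (240,343) and the tin at (263,280). Red and purple bottles are look-alikes. Next I fit the poses.

```bash
cat > h.py <<'E'
import numpy as np,cv2
from workcell import *
from scipy.spatial.transform import Rotation as R
from scipy.optimize import minimize
C={n:camera_params(n) for n in("scene","side","wrist")}
def cam(n,st=None):
    c=C[n]
    if n!="wrist": return c["K"],R.from_rotvec(c["rvec"]).as_matrix(),np.array(c["tvec"])
    st=st or status.observe()
    Rt=R.from_euler("xyz",st["tool_rot"]).as_matrix(); T=c["tool_from_camera"]
    Rc=Rt@T[:3,:3]; pc=Rt@T[:3,3]+np.array(st["position"])
    return c["K"],Rc.T,-Rc.T@pc
def proj(k,P):
    q=np.atleast_2d(P)@k[1].T+k[2]; q=q@k[0].T; return q[:,:2]/q[:,2:]
def box(x0,x1,y0,y1,z0,z1): return np.array([[x,y,z] for x in(x0,x1) for y in(y0,y1) for z in(z0,z1)])
A=np.linspace(0,2*np.pi,40,endpoint=False)
def cyl(r,z0,z1,r1=None):
    r1=r if r1 is None else r1
    return np.vstack([np.c_[a*np.cos(A),a*np.sin(A),0*A+z] for a,z in((r,z0),(r1,z1))])
PARTS={"bottle":[cyl(.03,0,.12),cyl(.03,.12,.142,.016),cyl(.013,.14,.152),cyl(.015,.15,.176),cyl(.0105,.176,.206),box(-.042,0,-.0045,.0045,.1915,.2005)],
"cup":[cyl(.026,0,.01,.031),cyl(.031,.01,.062)],"tray":[box(-.1725,.1725,-.085,.085,0,.02)],
"riser":[box(-.08,.08,-.22,.22,.19,.208),box(-.08,.08,-.216,-.198,0,.19),box(-.08,.08,.198,.216,0,.19)],
"board":[box(-.08,.08,-.22,.22,.19,.208)],"tin":[cyl(.0355,0,.028)]}
def place(p,P): 
    c,s=np.cos(p[2]),np.sin(p[2]); return P@np.array([[c,s,0],[-s,c,0],[0,0,1]])+[p[0],p[1],0]
def render(k,name,p,S=4):
    m=np.zeros((480*S,640*S),np.uint8)
    for P in PARTS[name]:
        h=cv2.convexHull(((proj(k,place(p,P))+.5)*S).astype(np.int32)); cv2.fillConvexPoly(m,h,1)
    return cv2.resize(m*255,(640,480),interpolation=cv2.INTER_AREA)/255.
def fit(name,obs,p0,yaw=True,step=(.03,.03,.3)):
    """obs: list of (cam tuple, mask)"""
    f=lambda v:sum(1-np.minimum(r,m).sum()/np.maximum(r,m).sum() for k,m in obs for r in[render(k,name,[v[0],v[1],v[2] if yaw else 0])])/len(obs)
    n=3 if yaw else 2; best=None
    for it in range(2):
        x0=np.array(p0[:n]) if best is None else best.x
        S=np.vstack([x0]+[x0+np.eye(n)[i]*step[i]/(1+3*it) for i in range(n)])
        best=minimize(f,x0,method="Nelder-Mead",options=dict(initial_simplex=S,xatol=2e-4,fatol=1e-5,maxiter=200))
    return best.x,1-best.fun
def ground(k,uv,z):
    d=k[1].T@np.linalg.inv(k[0])@np.array([*uv,1.]); c=-k[1].T@k[2]; return c+d*(z-c[2])/d[2]
E
python3 - <<'E'
from h import *
for n in("scene","side"): grab_frame(n)
sc,sd=cam("scene"),cam("side")
M=lambda n,t:silhouettes(n,t)
def green(ds,im):
    hsv=cv2.cvtColor(im,cv2.COLOR_BGR2HSV); g=(abs(hsv[...,0].astype(int)-70)<22)&(hsv[...,1]>120)
    return max(ds,key=lambda d:(g&d["mask"]).sum())["mask"].astype(float)
b=[(k,green(M(n,"bottle"),cv2.imread(f"pics/{n}0.png"))) for n,k in(("scene",sc),("side",sd))]
print("bottle areas",[m.sum() for _,m in b])
p0=ground(sd,(303,372),0);print(p0)
for y in(0,2,4,-1): print("bottle",fit("bottle",b,[p0[0],p0[1],y]))
t=M("scene","tray")[0]["mask"].astype(np.uint8)
h=cv2.convexHull(np.vstack([c for c in cv2.findContours(t,0,2)[0]]));m=np.zeros((480,640));cv2.fillConvexPoly(m,h,1)
p0=ground(sc,(231,252),0)
print("tray raw",p0,proj(sc,[0,0,0]))
for y in(0,.1,-.2): print("tray",fit("tray",[(sc,m)],[p0[0],p0[1],y]))
t=M("scene","riser")[0]["mask"].astype(float);p0=ground(sc,(424,258),.2)
print("riser0",p0)
for y in(0,.3,-.3): print("riser",fit("riser",[(sc,t)],[p0[0],p0[1],y]),fit("board",[(sc,t)],[p0[0],p0[1],y]))
for d in M("side","cup")[:1]:
    p0=ground(sd,(242,360),0); print("cup",fit("cup",[(sd,d["mask"].astype(float))],p0,False))
for d in M("side","tin")[:1]:
    p0=ground(sd,(263,285),0); print("tin",fit("tin",[(sd,d["mask"].astype(float))],p0,False))
for d in M("scene","bottle"):
    e=np.array(d["extent"])*[640,480,640,480]; print("other",e.round(),d["p"])
E
```

```text
bottle areas [np.float64(762.0), np.float64(3697.0)]
[0.55597348 0.16175379 0.        ]
bottle (array([ 0.5587363 ,  0.14467282, -0.03150668]), np.float64(0.8185432897329397))
bottle (array([0.55925748, 0.14428358, 2.06874794]), np.float64(0.779283446714174))
bottle (array([0.55844495, 0.14510136, 4.75759524]), np.float64(0.766400588678477))
bottle (array([ 0.559405  ,  0.1439153 , -1.08066911]), np.float64(0.7713925144550753))
tray raw [ 0.44747422 -0.28624918  0.        ] [[271.40807406  84.81003608]]
tray (array([ 0.44103267, -0.28607211, -0.03669411]), np.float64(0.9712599761134372))
tray (array([ 0.44019561, -0.28650892, -0.03322983]), np.float64(0.9723686953918421))
tray (array([ 0.43980478, -0.28579717, -0.03420346]), np.float64(0.9718009876739048))
riser0 [0.69717394 0.10553026 0.2       ]
riser (array([ 0.69313713,  0.10383656, -0.12344641]), np.float64(0.9843458635525997)) (array([ 0.6933742 ,  0.10194415, -0.12697924]), np.float64(0.9599139792055472))
riser (array([ 0.69310149,  0.10387551, -0.12338022]), np.float64(0.9843458635525997)) (array([ 0.69324931,  0.10188863, -0.12665283]), np.float64(0.9599139792055472))
riser (array([ 0.69310591,  0.1038392 , -0.1233785 ]), np.float64(0.9843458635525997)) (array([ 0.6933072 ,  0.1012695 , -0.12582444]), np.float64(0.9599919270712044))
cup (array([0.66084189, 0.15772994]), np.float64(0.0))
tin (array([ 0.69379656, -0.04593683]), np.float64(0.6874438362878851))
other [324. 168. 346. 220.] 0.88
other [411. 132. 445. 181.] 0.88
other [356. 144. 393. 198.] 0.75
other [382. 179. 418. 231.] 0.73
```

```bash
python3 -m creep '[[0,0,-0.5,0,1],[0,0,-1,0,1]]'
```

```text
clock: 1.6
position: [0.1666, 0.6022, 0.2999]
tool_rot: [-3.141, 0.0, 2.872]
force: [0.2, 0.3, -0.5]
grip_width: 0.0856
finger_force: 0.0
```

```bash
python3 - <<'E'
from h import *
sc,sd=cam("scene"),cam("side")
I={n:grab_frame(n) for n in("scene","side")}
ds=silhouettes("side","cup")
for d in ds: print("cup?",d["p"],(np.array(d["extent"])*[640,480,640,480]).round(),d["mask"].sum())
d=[d for d in ds if d["extent"][1]>.6]
pc=[.655,.135,0]
if d:
    r=fit("cup",[(sd,d[0]["mask"].astype(float))],pc,False); print("cup",r); pc=[*r[0],0]
# green body fit
PARTS["body"]=PARTS["bottle"][:2]
obs=[]
for n,k in(("side",sd),("scene",sc)):
    hsv=cv2.cvtColor(I[n],cv2.COLOR_BGR2HSV); g=((abs(hsv[...,0].astype(int)-70)<22)&(hsv[...,1]>120)).astype(np.uint8)
    l,L,S,_=cv2.connectedComponentsWithStats(g); i=1+np.argmax(S[1:,4]); print(n,S[i]); obs.append((k,(L==i).astype(float)))
for o in(obs,obs[:1],obs[1:]): print("body",fit("body",o,[.5587,.1447,0],False))
pb,_=fit("body",obs[:1],[.5587,.1447,0],False)
bp=[*pb,-.12]
out=[]
for n,k,(x,y,w,h) in(("scene",sc,(360,160,100,100)),("side",sd,(200,240,150,150))):
    S=400/w; im=cv2.resize(I[n][y:y+h,x:x+w],None,fx=S,fy=S,interpolation=cv2.INTER_CUBIC)
    for name,p in(("bottle",bp),("cup",pc),("board",[.6931,.1038,-.1234])):
        m=(render(k,name,p,8)*255).astype(np.uint8)[y:y+h,x:x+w]; m=cv2.resize(m,None,fx=S,fy=S)
        cs,_=cv2.findContours((m>127).astype(np.uint8),0,1); cv2.drawContours(im,cs,-1,(0,255,255),1)
    out.append(im)
cv2.imwrite("pics/ov1.png",np.hstack(out))
E
```

```text
cup? 0.86 [211. 318. 261. 368.] 1935
cup (array([0.66341257, 0.14726065]), np.float64(0.8996058209186))
side [ 283  295   39   83 2754]
scene [387 202  30  26 378]
body (array([0.56015301, 0.14426475]), np.float64(0.6645941351003746))
body (array([0.56032203, 0.14377613]), np.float64(0.8929409198578007))
body (array([0.55685266, 0.14666008]), np.float64(0.43774040754045207))
```

View pics/ov1.png

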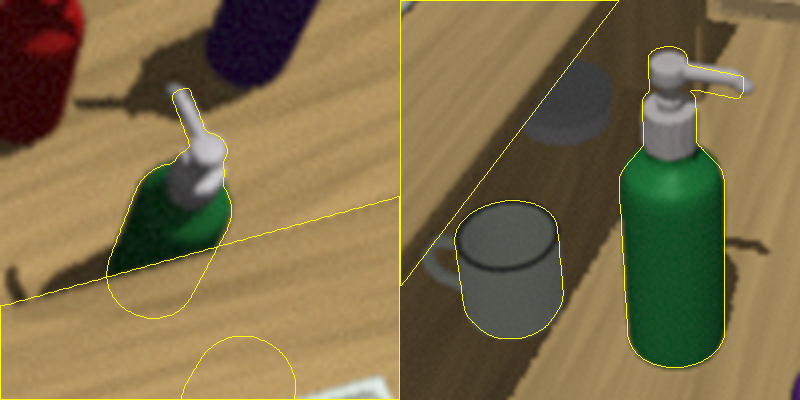

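The fit lies on both bottle views and on the cup. Since the rows have no tilt, I'll test in free space what happens past the reach limit.

```bash
python3 -m creep '[[0,1,0,0,1],[0,2,0,0,1],[0,3,0,0,1],[0,4,0,0,1],[0,5,0,0,1]]'; python3 -m creep '[[0,1,0,0,1],[0,2,0,0,1]]';python3 -c "
from workcell import *
print(status.observe()['qpos'])"
```

```text
clock: 2.38
position: [0.2324, 0.8393, 0.3006]
tool_rot: [-3.14, -0.001, 2.868]
force: [-0.4, 0.0, 0.6]
grip_width: 0.0853
finger_force: 0.0
clock: 2.62
position: [0.2513, 0.8598, 0.2864]
tool_rot: [-3.136, 0.016, 2.861]
force: [0.6, -0.9, -2.0]
grip_width: 0.0853
finger_force: 0.0
[-1.36282908  1.13240334  0.03388075  0.29558758 -0.01495772  1.72082764
 -0.06044416]
```

```bash
python3 -m creep '[[0,1,0,0,1],[0,2,0,0,1],[0,3,0,0,1],[0,4,0,0,1],[0,4,0,0,1]]';python3 -c "
from workcell import *
print(status.observe()['qpos'])"; python3 -m creep '[[0,1,0,0,1],[0,2,0,0,1],[0,3,0,0,1],[0,4,0,0,1],[0,4,0,0,1]]';python3 -c "
from workcell import *
print(status.observe()['qpos'])"
```

```text
clock: 3.25
position: [0.2292, 0.8862, 0.2568]
tool_rot: [3.129, -0.011, 2.905]
force: [-0.9, 0.3, -1.5]
grip_width: 0.0853
finger_force: 0.0
[-1.31684112  1.20508302 -0.65289858  0.19188211  0.60943537  1.76831896
 -0.10336055]
clock: 3.88
position: [0.2335, 0.898, 0.2243]
tool_rot: [3.12, -0.009, 2.915]
force: [-0.5, -0.4, -1.8]
grip_width: 0.0855
finger_force: 0.0
[-1.3391254   1.24540398 -0.44412517  0.1750053   0.4180174   1.71558416
 -0.0724791 ]
```

```bash
python3 -m creep '[[0,0,-1,0,1],[0,0,-2,0,1],[0,0,-3,0,1],[0,0,-4,0,1],[0,0,-5,0,1]]'; python3 -m creep '[[0,1,-1,0,1],[0,2,-2,0,1],[0,3,-3,0,1],[0,4,-4,0,1],[0,5,-5,0,1]]';python3 -c "
from workcell import *
print(status.observe()['qpos'])"
```

```text
clock: 5.75
position: [0.1891, 0.8104, 0.5317]
tool_rot: [3.007, 0.05, 2.961]
force: [0.1, -0.2, -0.0]
grip_width: 0.0854
finger_force: 0.0
clock: 6.38
position: [0.1786, 0.7981, 0.577]
tool_rot: [2.958, 0.049, 2.963]
force: [0.5, -0.3, 0.4]
grip_width: 0.0855
finger_force: 0.0
[-1.49430097  0.88889816  0.68599706  0.17031468 -0.56651594  1.93181629
  0.04928621]
```

Lifting beyond reach tips the tool outward, so tilt can be had that way. Now I test whether folding in close to the base removes it.

```bash
python3 -m creep '[[0,-1,0,0,1],[0,-2,0,0,1],[0,-3,0,0,1],[0,-4,0,0,1],[0,-5,0,0,1]]'; python3 -m creep '[[0,-1,0,0,1],[0,-2,0,0,1],[0,-3,0,0,1],[0,-4,0,0,1],[0,-5,0,0,1]]';python3 -c "
from workcell import *
print(status.observe()['qpos'])"; python3 -m creep '[[0,-1,0,0,1],[0,-2,0,0,1],[0,-3,0,0,1],[0,-4,0,0,1],[0,-5,0,0,1]]';python3 -c "
from workcell import *
print(status.observe()['qpos'])"
```

```text
clock: 7.0
position: [0.1449, 0.6191, 0.548]
tool_rot: [2.957, 0.05, 2.964]
force: [0.3, 1.8, 2.4]
grip_width: 0.0853
finger_force: 0.0
clock: 7.62
position: [0.103, 0.3814, 0.5055]
tool_rot: [2.956, 0.038, 2.973]
force: [0.5, 0.5, -0.2]
grip_width: 0.0853
finger_force: 0.0
[-2.30782058 -0.2838912   0.58746767  1.81723637  0.25357322  1.40068974
 -0.34366697]
clock: 8.25
position: [0.1028, 0.3168, 0.5017]
tool_rot: [2.954, 0.035, 2.971]
force: [-0.3, 0.0, -0.5]
grip_width: 0.0856
finger_force: 0.0
[-1.46871041 -0.2952021  -0.01072656  1.89333279  0.04713848  1.3591505
 -0.0815003 ]
```

```bash
cat >> h.py <<'E'
def rel(*targets):
    """print tool-unit shift to each absolute target position, from present pose"""
    s=status.observe(); Rt=R.from_euler("xyz",s["tool_rot"]).as_matrix()
    for t in targets: print("to",np.round(t,4),"->",np.round(Rt.T@(np.array(t)-s["position"])/.06,2))
    print("pos",np.round(s["position"],4),"rpy",np.round(s["tool_rot"],3),"x",np.round(Rt[:,0],3),"y",np.round(Rt[:,1],3),"z",np.round(Rt[:,2],3),"q",np.round(s["qpos"],2),"t",s["clock"])
E
python3 -c "
from h import *
rel((.38,.2,.5),(.42,0,.5),(.38,-.2,.5),(.25,-.45,.5),(0.1,-.6,.5))"
```

```text
to [0.38 0.2  0.5 ] -> [-4.88 -1.15 -0.02]
to [0.42 0.   0.5 ] -> [-6.1  -4.27 -0.56]
to [ 0.38 -0.2   0.5 ] -> [-6.01 -7.61 -1.2 ]
to [ 0.25 -0.45  0.5 ] -> [ -4.58 -12.    -2.09]
to [ 0.1 -0.6  0.5] -> [ -2.55 -14.82  -2.7 ]
pos [0.1028 0.3168 0.5017] rpy [2.954 0.035 2.971] x [-0.985  0.17  -0.035] y [0.16  0.969 0.186] z [ 0.066  0.178 -0.982] q [-1.47 -0.3  -0.01  1.89  0.05  1.36 -0.08] t 8.25
```

```bash
python3 -m creep '[[-1,-0.2,0,0,1],[-2,-0.45,0,0,1],[-3,-0.7,0,0,1],[-4,-0.9,0,0,1],[-4.9,-1.15,0,0,1]]' >/dev/null; python3 -m creep '[[-0.4,-1,-0.2,0,1],[-0.8,-2,-0.4,0,1],[-1.2,-3,-0.5,0,1],[-1.2,-4,-0.7,0,1],[-1.1,-5,-0.9,0,1]]'; python3 -m creep '[[0,-1,-0.2,0,1],[0.1,-2,-0.4,0,1],[0.4,-3,-0.5,0,1],[0.8,-4,-0.7,0,1],[1.3,-5,-0.9,0,1]]'; python3 -c "
from h import *
rel((.25,-.45,.5),(0.1,-.6,.6),(0,-.7,.6))"
```

```text
clock: 9.5
position: [0.3956, -0.1074, 0.4982]
tool_rot: [2.954, 0.034, 2.971]
force: [0.7, -0.8, 0.5]
grip_width: 0.0855
finger_force: 0.0
clock: 10.12
position: [0.2573, -0.3488, 0.4977]
tool_rot: [2.975, 0.052, 2.968]
force: [0.2, -0.9, -0.3]
grip_width: 0.0853
finger_force: 0.0
to [ 0.25 -0.45  0.5 ] -> [-0.17 -1.65 -0.31]
to [ 0.1 -0.6  0.6] -> [ 1.77 -4.21 -2.53]
to [ 0.  -0.7  0.6] -> [ 3.12 -6.11 -2.92]
pos [ 0.2573 -0.3488  0.4977] rpy [2.975 0.052 2.968] x [-0.984  0.173 -0.052] y [0.162 0.973 0.166] z [ 0.08   0.155 -0.985] q [-0.81 -0.3   1.42  1.62  0.13  1.59  2.  ] t 10.125
```

```bash
python3 -m creep '[[0.3,-1,-0.4,0,1],[0.7,-2,-0.8,0,1],[1.1,-3,-1.2,0,1],[1.6,-4,-2,0,1],[2,-5,-3,0,1]]'; python3 -m creep '[[0.1,0,-1,0,1],[0.2,0,-2,0,1],[0.3,0,-3,0,1],[0.3,0,-4,0,1],[0.3,0,-5,0,1]]'; python3 -c "
from h import *
rel((0.1,-.6,.6),(0,-.7,.6))"
```

```text
clock: 10.75
position: [0.1084, -0.4228, 0.5645]
tool_rot: [3.018, 0.068, 2.965]
force: [0.5, -0.7, 0.0]
grip_width: 0.0853
finger_force: 0.0
clock: 11.38
position: [0.088, -0.435, 0.6556]
tool_rot: [3.066, 0.115, 2.961]
force: [0.4, 0.1, 0.4]
grip_width: 0.0855
finger_force: 0.0
to [ 0.1 -0.6  0.6] -> [-0.58 -2.74  0.79]
to [ 0.  -0.7  0.6] -> [ 0.75 -4.66  0.49]
pos [ 0.088  -0.435   0.6556] rpy [3.066 0.115 2.961] x [-0.977  0.178 -0.114] y [0.17  0.982 0.075] z [ 0.126  0.054 -0.991] q [-0.52 -0.3   1.42  1.21  0.18  1.93  2.36] t 11.375
```

```bash
python3 -m creep '[[0,-0.5,-1,0,1],[0,-0.5,-2,0,1],[0,-0.5,-3,0,1],[0,-0.5,-4,0,1]]'; python3 -c "
from h import *
rel((0.3,-.3,.5),(.42,-.1,.45),(.5,.1,.35),(.56,.144,.3))"
```

```text
clock: 11.88
position: [0.0766, -0.4504, 0.6825]
tool_rot: [3.119, 0.162, 2.959]
force: [0.2, -0.1, -0.1]
grip_width: 0.0851
finger_force: 0.0
to [ 0.3 -0.3  0.5] -> [-2.67  3.06  3.59]
to [ 0.42 -0.1   0.45] -> [-3.88  6.68  4.71]
to [0.5  0.1  0.35] -> [-4.31 10.16  6.55]
to [0.56  0.144 0.3  ] -> [-5.01 11.04  7.53]
pos [ 0.0766 -0.4504  0.6825] rpy [3.119 0.162 2.959] x [-0.97   0.179 -0.162] y [0.178 0.984 0.022] z [ 0.163 -0.007 -0.987] q [-0.5  -0.3   1.42  1.14  0.19  1.93  2.4 ] t 11.875
```

```bash
python3 - <<'E'
from h import *
sc,sd=cam("scene"),cam("side"); 
I={n:grab_frame(n) for n in("scene","side")}
def best(mask):
    ys,xs=np.nonzero(mask); return np.median(I["side"][mask],0)
for d in silhouettes("side","bottle"):
    e=np.array(d["extent"])*[640,480,640,480]
    p0=ground(sd,((e[0]+e[2])/2,e[3]-8),0)
    PARTS["bot0"]=PARTS["bottle"][:5]
    print(e.round(),best(d["mask"]),fit("bot0",[(sd,d["mask"].astype(float))],p0,False))
for uv in((333,205),(368,185),(425,170)): print("scene ground",uv,ground(sc,uv,.05).round(3))
# bottle yaw
m=[d for d in silhouettes("side","bottle") if abs((d["extent"][0]+d["extent"][2])*320-306)<12]
if m:
  for y in(-.3,-.2,-.12,-.05,.05,.15): 
    r=render(sd,"bottle",[.5603,.1438,y]); mm=m[0]["mask"].astype(float); print(y,round(np.minimum(r,mm).sum()/np.maximum(r,mm).sum(),4))
rel((.35,-.25,.5),(.45,-.05,.4),(.5405,.144,.28))
E
```

```text
[380. 260. 417. 378.] [ 13.  15. 107.] (array([0.41339186, 0.11714723]), np.float64(0.8726027956330987))
[282. 260. 335. 379.] [38. 78. 22.] (array([0.55951362, 0.14622679]), np.float64(0.9146944784051497))
[342. 324. 392. 471.] [83. 29. 63.] (array([0.43701894, 0.28048648]), np.float64(0.9393464321250017))
[377. 215. 415. 328.] [ 14.  16. 105.] (array([0.43325798, 0.0022382 ]), np.float64(0.4504638480817047))
scene ground (333, 205) [0.449 0.004 0.05 ]
scene ground (368, 185) [0.433 0.112 0.05 ]
scene ground (425, 170) [0.453 0.271 0.05 ]
-0.3 0.897
-0.2 0.9086
-0.12 0.9194
-0.05 0.9277
0.05 0.9279
0.15 0.9239
to [ 0.35 -0.25  0.5 ] -> [-3.33  4.03  3.72]
to [ 0.45 -0.05  0.4 ] -> [-4.08  7.57  5.61]
to [0.5405 0.144  0.28  ] -> [-4.64 10.98  7.81]
pos [ 0.0764 -0.4505  0.6827] rpy [3.12  0.163 2.959] x [-0.97   0.179 -0.162] y [0.178 0.984 0.022] z [ 0.163 -0.008 -0.987] q [-0.5  -0.3   1.42  1.14  0.19  1.93  2.4 ] t 12.075
```

```bash
python3 -m creep '[[-0.5,0.6,0.6,0,1],[-1,1.2,1.2,0,1],[-1.5,1.9,1.8,0,1],[-2.1,2.5,2.4,0,1],[-2.6,3.2,3,0,1]]'>/dev/null; python3 -m creep '[[-0.5,0.6,0.5,0,1],[-0.7,1.4,0.8,0,1],[-0.9,2.3,1.2,0,1],[-1.1,3.2,1.6,0,1],[-1.3,4,2,0,1]]'; python3 -c "
from h import *
rel((.45,-.05,.4),(.5405,.144,.28))"
```

```text
clock: 13.32
position: [0.4228, -0.0739, 0.4382]
tool_rot: [3.12, 0.163, 2.959]
force: [0.8, 0.5, 0.2]
grip_width: 0.0853
finger_force: 0.0
to [ 0.45 -0.05  0.4 ] -> [-0.27  0.46  0.7 ]
to [0.5405 0.144  0.28  ] -> [-0.83  3.87  2.89]
pos [ 0.4228 -0.0739  0.4382] rpy [3.12  0.163 2.959] x [-0.97   0.179 -0.162] y [0.178 0.984 0.022] z [ 0.163 -0.008 -0.987] q [-0.29 -0.09  0.29  1.88  0.04  1.18  1.39] t 13.325
```

```bash
python3 -m creep '[[-0.2,0.8,0.4,-0.2,1],[-0.4,1.7,0.9,-0.4,1],[-0.6,2.6,1.5,-0.6,1],[-0.75,3.4,2.2,-0.7,1],[-0.83,3.87,2.8,-0.7,1]]'>/dev/null; python3 -m creep '[[0,0,0,0,1]]'; python3 - <<'E'
from h import *
s=status.observe(); Rt=R.from_euler("xyz",s["tool_rot"]).as_matrix(); C_=np.array([.5598,.1448,.165])
rel(C_-.08*Rt[:,2],C_+.011*Rt[:,2])
k=cam("wrist",s); im=grab_frame("wrist")
for P in PARTS["bottle"]:
    h=cv2.convexHull(proj(k,place([.5598,.1448,-.06],P)).astype(np.int32)); cv2.polylines(im,[h],True,(0,255,255),1)
cv2.imwrite("pics/w1.png",im)
E
```

```text
clock: 14.08
position: [0.5387, 0.1442, 0.2827]
tool_rot: [3.139, 0.159, 3.061]
force: [-0.3, -0.3, -0.3]
grip_width: 0.0853
finger_force: 0.0
to [0.5471 0.1456 0.244 ] -> [-0.03  0.03  0.66]
to [0.5615 0.1447 0.1541] -> [-0.03  0.03  2.18]
pos [0.5387 0.1442 0.2827] rpy [3.139 0.159 3.061] x [-0.984  0.079 -0.158] y [0.08  0.997 0.003] z [ 0.158 -0.01  -0.987] q [-0.5   0.29  0.11  1.86  0.05  0.85  1.07] t 14.075
```

View pics/w1.png

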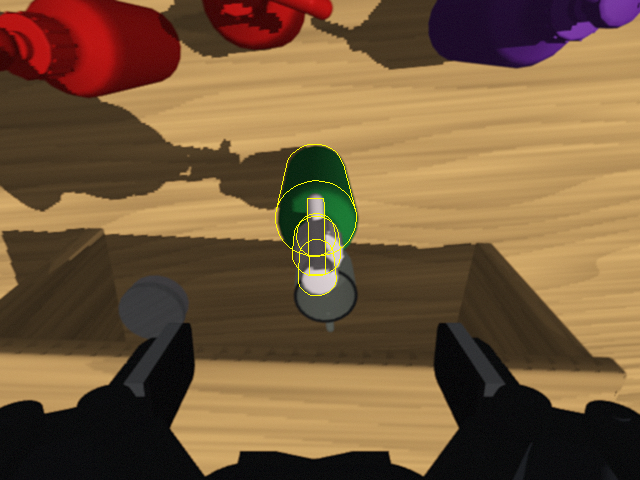

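The wrist view shows the green bottle at (316,230) with the model right on it, the spout pointing at the camera, and the fingers straddling it.

```bash
python3 -m creep '[[0,0.03,0.7,0,1],[-0.03,0.03,1.3,0,1],[-0.03,0.03,1.8,0,1],[-0.03,0.03,2.15,0,1],[-0.03,0.03,2.15,0,1]]'; python3 -m creep '[[0,0,0,0,0],[0,0,0,0,0],[0,0,0,0,0],[0,0,0,0,0],[0,0,0,0,0]]' 30; python3 -c "
from h import *
rel((.56,.14,.30))"
```

```text
clock: 14.75
position: [0.5623, 0.1417, 0.1592]
tool_rot: [3.137, 0.163, 3.057]
force: [-0.3, -0.3, 0.9]
grip_width: 0.0855
finger_force: 0.0
clock: 15.38
position: [0.5632, 0.1431, 0.1602]
tool_rot: [3.135, 0.166, 3.058]
force: [-0.4, 0.4, 7.6]
grip_width: 0.0291
finger_force: 29.5
to [0.56 0.14 0.3 ] -> [-0.34 -0.04 -2.31]
pos [0.5632 0.1431 0.1602] rpy [3.135 0.166 3.058] x [-0.983  0.083 -0.165] y [0.083 0.997 0.006] z [ 0.165 -0.007 -0.986] q [-0.46  0.49  0.1   1.93  0.04  0.57  1.08] t 15.375
```

```bash
python3 - <<'E'
from h import *
P=np.array([.5632,.1431,.1602])
rel(P+[0,0,.08],P+[-.03,-.06,.08],P+[-.03,-.2,.08],P+[-.06,-.265,.08],P+[-.06,-.265,.01],P+[-.06,-.265,.001])
E
```

```text
to [0.5632 0.1431 0.2402] -> [-0.22  0.01 -1.32]
to [0.5332 0.0831 0.2402] -> [ 0.19 -1.03 -1.39]
to [ 0.5332 -0.0569  0.2402] -> [-0.   -3.35 -1.37]
to [ 0.5032 -0.1219  0.2402] -> [ 0.4  -4.48 -1.45]
to [ 0.5032 -0.1219  0.1702] -> [ 0.59 -4.48 -0.3 ]
to [ 0.5032 -0.1219  0.1612] -> [ 0.62 -4.48 -0.15]
pos [0.5632 0.1431 0.1602] rpy [3.135 0.166 3.058] x [-0.983  0.083 -0.165] y [0.083 0.997 0.006] z [ 0.165 -0.007 -0.986] q [-0.46  0.49  0.1   1.93  0.04  0.57  1.08] t 15.375
```

```bash
python3 -m creep '[[-0.1,0,-0.6,0,0],[-0.22,0,-1.32,0,0],[0,-0.6,-1.36,0,0],[0.19,-1.3,-1.39,0,0],[0.15,-2.1,-1.38,0,0]]' && python3 -m creep '[[-0.1,-0.9,0,0,0],[0,-1.6,0,0,0],[0.2,-2.2,-0.05,0,0],[0.25,-2.38,-0.05,0,0],[0.25,-2.38,-0.05,0,0]]'; python3 -c "
from h import *
P=np.array([.5632,.1431,.1602])
rel(P+[-.06,-.265,.08],P+[-.06,-.265,.01],P+[-.06,-.265,.001])"
```

```text
clock: 16.0
position: [0.5289, 0.0179, 0.2392]
tool_rot: [3.136, 0.164, 3.059]
force: [1.3, 0.2, -1.4]
grip_width: 0.029
finger_force: 30.1
clock: 16.62
position: [0.5026, -0.1227, 0.2388]
tool_rot: [3.136, 0.164, 3.057]
force: [0.7, -0.1, -0.7]
grip_width: 0.0292
finger_force: 30.0
to [ 0.5032 -0.1219  0.2402] -> [-0.01  0.01 -0.02]
to [ 0.5032 -0.1219  0.1702] -> [0.18 0.01 1.13]
to [ 0.5032 -0.1219  0.1612] -> [0.2  0.01 1.28]
pos [ 0.5026 -0.1227  0.2388] rpy [3.136 0.164 3.057] x [-0.983  0.084 -0.164] y [0.084 0.996 0.005] z [ 0.164 -0.008 -0.987] q [ 0.02  0.28  0.14  2.01 -0.08  0.69  1.7 ] t 16.625
```

```bash
python3 -m creep '[[0.07,0,0.5,0,0],[0.15,0,0.9,0,0],[0.18,0,1.15,0,0],[0.19,0,1.22,0,0],[0.2,0,1.27,0,0]]'; python3 -m creep '[[0,0,0.03,0,0],[0,0,0.03,0,0]]'; python3 -c "
from h import *
rel()"
```

```text
clock: 17.25
position: [0.5039, -0.1219, 0.1619]
tool_rot: [3.136, 0.165, 3.058]
force: [-0.4, 0.0, -1.2]
grip_width: 0.0291
finger_force: 30.1
clock: 17.5
position: [0.504, -0.1222, 0.1602]
tool_rot: [3.136, 0.165, 3.058]
force: [-0.5, -0.4, -0.2]
grip_width: 0.0291
finger_force: 30.2
pos [ 0.504  -0.1222  0.1602] rpy [3.136 0.165 3.058] x [-0.983  0.083 -0.164] y [0.083 0.997 0.005] z [ 0.164 -0.008 -0.986] q [ 0.05  0.4   0.11  2.09 -0.12  0.49  1.73] t 17.5
```

```bash
python3 -m creep '[[0,0,0.03,0,0],[0,0,0.03,0,0]]';  python3 -m creep '[[0,0,0.03,0,0],[0,0,0.03,0,0]]'; python3 -c "
from h import *
rel()"
```

```text
clock: 17.75
position: [0.5056, -0.122, 0.1596]
tool_rot: [3.136, 0.168, 3.058]
force: [-1.4, 4.0, 20.6]
grip_width: 0.029
finger_force: 32.6
clock: 18.0
position: [0.5067, -0.122, 0.1586]
tool_rot: [3.136, 0.17, 3.058]
force: [-1.4, 4.7, 30.7]
grip_width: 0.0288
finger_force: 34.5
pos [ 0.5067 -0.122   0.1586] rpy [3.136 0.17  3.058] x [-0.982  0.083 -0.169] y [0.083 0.997 0.006] z [ 0.169 -0.008 -0.986] q [ 0.05  0.41  0.11  2.09 -0.12  0.48  1.73] t 18.0
```

```bash
python3 -m creep '[[0,0,-0.06,0,0],[0,0,-0.06,0,0]]'; python3 -m creep '[[0,0,0,0,0.5],[0,0,0,0,1],[0,0,0,0,1],[0,0,0,0,1]]'; python3 -m creep '[[0,0,-0.6,0,1],[0,0,-1.5,0,1],[0,0,-2.5,0,1],[0,0,-3,0,1]]'; python3 - <<'E'
from h import *
sc,sd=cam("scene"),cam("side")
s=status.observe(); k=cam("wrist",s); im=grab_frame("wrist"); I=grab_frame("scene")
for d in silhouettes("wrist","bottle"): print((np.array(d["extent"])*[640,480,640,480]).round(),d["p"])
ds=[d for d in silhouettes("wrist","bottle") if abs((d["extent"][0]+d["extent"][2])/2-.5)<.15]
if ds: print(fit("bottle",[(k,ds[0]["mask"].astype(float))],[.5,-.12,-.06]))
rel((.6,-.1,.4),(.7,-.1,.55))
cv2.imwrite("pics/w2.png",im)
E
```

```text
clock: 18.25
position: [0.5036, -0.1222, 0.1601]
tool_rot: [3.136, 0.165, 3.057]
force: [-0.5, -1.2, -1.1]
grip_width: 0.0289
finger_force: 31.3
clock: 18.75
position: [0.5036, -0.1222, 0.1597]
tool_rot: [3.136, 0.164, 3.058]
force: [0.4, 0.6, -0.8]
grip_width: 0.0855
finger_force: 0.0
clock: 19.25
position: [0.4743, -0.1209, 0.3405]
tool_rot: [3.136, 0.168, 3.057]
force: [0.5, 0.6, -0.0]
grip_width: 0.0856
finger_force: 0.0
[513.  18. 640. 107.] 0.84
[281. 134. 352. 246.] 0.75
[405.  56. 538. 181.] 0.58
(array([ 0.49539279, -0.12048867,  0.08528753]), np.float64(0.9367414409902693))
to [ 0.6 -0.1  0.4] -> [-2.2   0.52 -0.69]
to [ 0.7  -0.1   0.55] -> [-4.25  0.67 -2.88]
pos [ 0.4742 -0.1206  0.3374] rpy [3.136 0.165 3.058] x [-0.983  0.083 -0.164] y [0.083 0.997 0.005] z [ 0.164 -0.008 -0.986] q [-0.01  0.11  0.16  1.94 -0.04  0.93  1.66] t 19.45
```

View pics/w2.png

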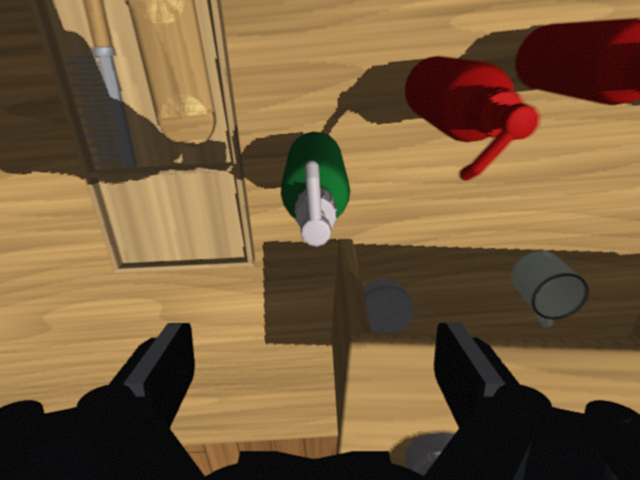

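The wrist view shows the bottle standing upright, clear of the tray and riser at about (315,190), and the cup at (550,285) under the shelf. Next, tilt by lifting toward azimuth −8°.

```bash
python3 -m creep '[[-0.8,0.05,-0.5,0,1],[-1.6,0.1,-1,0,1],[-2.4,0.15,-1.6,0,1],[-3.1,0.2,-2.3,0,1],[-3.8,0.25,-3,0,1]]'>/dev/null; python3 -m creep '[[-0.5,0,-0.9,0,1],[-0.8,0,-1.8,0,1],[-1,0,-2.8,0,1],[-1.2,0,-3.8,0,1],[-1.4,0,-4.8,0,1]]'>/dev/null;  python3 -m creep '[[0,0,-1,0,1],[0,0,-2,0,1],[0,0,-3,0,1],[0,0,-4,0,1],[0,0,-5,0,1]]'>/dev/null; python3 -c "
from h import *
rel()"
```

```text
pos [ 0.5578 -0.0561  0.8656] rpy [-3.108  0.485  3.119] x [-0.884  0.02  -0.467] y [ 0.038  0.999 -0.03 ] z [ 0.465 -0.044 -0.884] q [-0.47  0.32  1.05  0.52 -0.49  1.93  1.74] t 21.325
```

```bash
python3 -m creep '[[0,-0.2,-1,0.2,1],[0,-0.4,-2,0.4,1],[0,-0.6,-3,0.4,1],[0,-0.8,-4,0.4,1]]'>/dev/null; python3 -c "
from h import *
rel()"
```

```text
pos [ 0.4688 -0.08    0.9098] rpy [-3.134  0.55   3.058] x [-0.85   0.072 -0.523] y [ 0.088  0.996 -0.006] z [ 0.52  -0.051 -0.853] q [-0.57  0.1   0.81  0.59 -0.15  1.93  1.61] t 21.825
```

```bash
python3 -m creep '[[-0.5,-0.2,-1,0.2,1],[-1,-0.4,-2,0.2,1],[-1.5,-0.6,-3,0.2,1],[-2,-0.8,-4,0.2,1],[-2.5,-0.8,-5,0.2,1]]'>/dev/null; python3 -c "
from h import *
rel()"
```

```text
pos [ 0.4428 -0.1038  0.9404] rpy [3.137 0.621 3.025] x [-0.808  0.095 -0.582] y [0.114 0.993 0.004] z [ 0.579 -0.063 -0.813] q [-0.57  0.06  0.85  0.55 -0.14  1.93  1.62] t 22.45
```

```bash
python3 -m creep '[[-1,-0.1,-1,0,1],[-2,-0.2,-2,0,1],[-3,-0.3,-3,0,1],[-4,-0.4,-4,0,1],[-5,-0.5,-4,0,1]]'>/dev/null; python3 -c "
from h import *
rel()"
```

```text
pos [ 0.4665 -0.1138  0.9659] rpy [3.141 0.69  3.025] x [-0.766  0.09  -0.636] y [0.116 0.993 0.001] z [ 0.632 -0.073 -0.772] q [-0.21  0.13  0.58  0.4  -0.23  1.93  1.63] t 23.075
```

```bash
python3 -c "
from h import *
rel((.593,.154,.3))"
```

```text
to [0.593 0.154 0.3  ] -> [5.85 4.67 9.57]
pos [ 0.4665 -0.1138  0.9659] rpy [3.141 0.69  3.025] x [-0.766  0.09  -0.636] y [0.116 0.993 0.001] z [ 0.632 -0.073 -0.772] q [-0.21  0.13  0.58  0.4  -0.23  1.93  1.63] t 23.075
```

```bash
python3 -m creep '[[0.5,0.4,0.8,0,1],[1,0.8,1.6,0,1],[1.5,1.2,2.4,0,1],[2,1.6,3.2,0,1],[2.4,1.9,3.9,0,1]]'>/dev/null; python3 -m creep '[[0.5,0.4,0.8,0,1],[1,0.8,1.6,0,1],[1.5,1.2,2.4,0,1],[2,1.6,3.2,0,1],[2.4,1.9,3.9,0,1]]'>/dev/null; python3 -m creep '[[0.5,0.4,0.8,0,1],[1,0.8,1.7,0,1],[1.05,0.87,1.77,0,1],[1.05,0.87,1.77,0,1]]'; python3 - <<'E'
from h import *
s=status.observe(); k=cam("wrist",s); im=grab_frame("wrist")
ds=silhouettes("wrist","cup"); print([(d["p"],(np.array(d["extent"])*[640,480,640,480]).round()) for d in ds])
for d in ds[:1]:
    r=fit("cup",[(k,d["mask"].astype(float))],[.6634,.1473,0],False); print(r)
for n,p in(("cup",[.6634,.1473,0]),("board",[.6931,.1038,-.1234])):
    for P in PARTS[n]:
        h=cv2.convexHull(proj(k,place(p,P)).astype(np.int32)); cv2.polylines(im,[h],True,(0,255,255),1)
cv2.imwrite("pics/w3.png",im)
z=R.from_euler("xyz",s["tool_rot"]).as_matrix()[:,2]
T=np.array([.6634,.1473,.045])+.011*z
rel(T-.127*z,T)
E
```

```text
clock: 24.82
position: [0.5786, 0.1237, 0.3754]
tool_rot: [-3.141, 0.689, 3.026]
force: [-0.1, -0.0, 1.3]
grip_width: 0.0854
finger_force: 0.0
[(0.58, array([316.,   0., 383.,  95.]))]
(array([0.66414023, 0.14655144]), np.float64(0.965649961606719))
to [0.5901 0.1559 0.1345] -> [2.48 0.55 3.19]
to [0.6703 0.1465 0.0365] -> [2.49 0.55 5.31]
pos [0.5788 0.1233 0.3769] rpy [3.139 0.691 3.023] x [-0.765  0.091 -0.638] y [0.117 0.993 0.002] z [ 0.633 -0.073 -0.77 ] q [-0.65  0.08  0.14  2.06  0.77  0.55  0.36] t 24.925
```

View pics/w3.png

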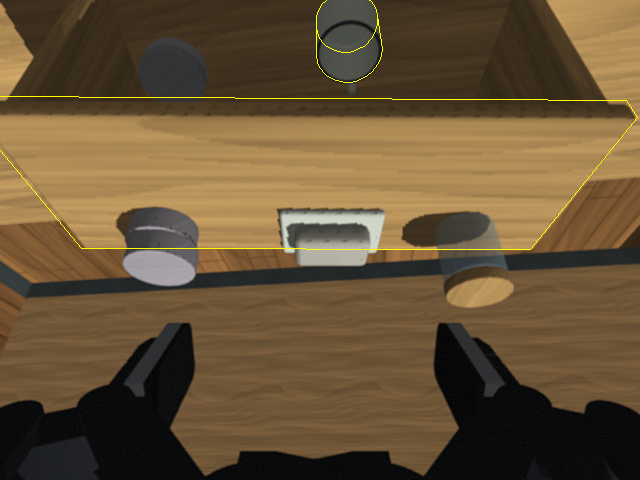

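The model lies on the cup (347,45) and the board; the handle points to the back. Going in.

```bash
python3 -m creep '[[0.5,0.1,0.65,0,1],[1,0.2,1.3,0,1],[1.6,0.35,2,0,1],[2.2,0.5,2.8,0,1],[2.48,0.55,3.15,0,1]]'>/dev/null; python3 -m creep '[[0,0,0.04,0,1],[0,0,0.04,0,1]]'; python3 - <<'E'
from h import *
s=status.observe(); z=R.from_euler("xyz",s["tool_rot"]).as_matrix()[:,2]
T=np.array([.6638,.147,.045])+.011*z
rel(T-.127*z,T)
E
```

```text
clock: 25.8
position: [0.592, 0.1468, 0.1782]
tool_rot: [-3.13, 0.7, 3.026]
force: [1.0, -0.1, -0.2]
grip_width: 0.0856
finger_force: 0.0
to [0.5898 0.1569 0.1337] -> [0.52 0.17 0.53]
to [0.6708 0.1461 0.0366] -> [0.52 0.17 2.65]
pos [0.592  0.1468 0.1782] rpy [-3.13   0.7    3.026] x [-0.76   0.089 -0.644] y [ 0.123  0.992 -0.009] z [ 0.638 -0.086 -0.765] q [-0.72  0.46  0.21  2.23  1.86  0.35 -0.89] t 25.8
```

```bash
python3 -m creep '[[0.26,0.09,0.26,0,1],[0.52,0.17,0.53,0,1],[0.52,0.17,0.53,0,1]]'; python3 - <<'E'
from h import *
s=status.observe(); z=R.from_euler("xyz",s["tool_rot"]).as_matrix()[:,2]
T=np.array([.6638,.147,.045])+.011*z
rel(T-.127*z,T)
E
```

```text
clock: 26.18
position: [0.5891, 0.1572, 0.1325]
tool_rot: [-3.129, 0.698, 3.027]
force: [-0.2, -0.7, -0.1]
grip_width: 0.0852
finger_force: 0.0
to [0.5899 0.157  0.1339] -> [-0.03 -0.   -0.01]
to [0.6708 0.1461 0.0366] -> [-0.03 -0.    2.11]
pos [0.5891 0.1572 0.1325] rpy [-3.129  0.698  3.027] x [-0.761  0.088 -0.643] y [ 0.122  0.992 -0.009] z [ 0.637 -0.086 -0.766] q [-0.66  0.55  0.09  2.24  2.03  0.44 -1.1 ] t 26.175
```

```bash
python3 -m creep '[[0,0,0.6,0,1],[-0.03,0,1.1,0,1],[-0.03,0,1.6,0,1],[-0.03,0,2,0,1],[-0.03,0,2.11,0,1]]'; python3 -m creep '[[0,0,0,0,1]]'; python3 - <<'E'
from h import *
s=status.observe(); z=R.from_euler("xyz",s["tool_rot"]).as_matrix()[:,2]
rel(np.array([.6638,.147,.045])+.011*z); print(s["force"])
E
```

```text
clock: 26.8
position: [0.672, 0.1456, 0.0371]
tool_rot: [-3.128, 0.699, 3.027]
force: [-0.9, -0.7, -0.4]
grip_width: 0.0852
finger_force: 0.0
clock: 26.92
position: [0.671, 0.1465, 0.0372]
tool_rot: [-3.13, 0.698, 3.027]
force: [-0.3, -0.1, 0.1]
grip_width: 0.0852
finger_force: 0.0
to [0.6708 0.1461 0.0366] -> [ 0.01 -0.01  0.01]
pos [0.671  0.1465 0.0372] rpy [-3.13   0.698  3.027] x [-0.761  0.088 -0.643] y [ 0.122  0.992 -0.009] z [ 0.637 -0.086 -0.766] q [-0.48  0.81  0.01  2.07  2.26  0.49 -1.23] t 26.925
[-0.28391752 -0.07191567  0.06557339]
```

```bash
python3 -m creep '[[0,0,0,0,0],[0,0,0,0,0],[0,0,0,0,0],[0,0,0,0,0]]' 35; python3 - <<'E'
from h import *
p=np.array(status.observe()["position"])
rel(p+[0,0,.01],p+[-.05,.006,.03],p+[-.11,.013,.06],p+[-.12,.014,.12],p+[-.12,.014,.25])
E
```

```text
clock: 27.42
position: [0.6709, 0.1471, 0.0372]
tool_rot: [-3.131, 0.699, 3.027]
force: [-5.5, 0.4, 11.7]
grip_width: 0.0612
finger_force: 36.9
to [0.6709 0.1471 0.0472] -> [-0.11 -0.   -0.13]
to [0.6209 0.1531 0.0672] -> [ 0.32 -0.01 -0.92]
to [0.5609 0.1601 0.0972] -> [ 0.77 -0.02 -1.95]
to [0.5509 0.1611 0.1572] -> [ 0.25 -0.03 -2.83]
to [0.5509 0.1611 0.2872] -> [-1.14 -0.05 -4.48]
pos [0.6709 0.1471 0.0372] rpy [-3.131  0.699  3.027] x [-0.76   0.088 -0.644] y [ 0.121  0.993 -0.008] z [ 0.638 -0.085 -0.765] q [-0.48  0.81  0.    2.07  2.27  0.5  -1.24] t 27.425
```

```bash
python3 - <<'E'
from h import *
p=np.array(status.observe()["position"])
rel(p+[-.025,.01,.02],p+[-.05,.02,.035],p+[-.085,.035,.08],p+[-.11,.04,.12],p+[-.125,.04,.17],p+[-.125,.04,.28])
E
```

```text
to [0.6459 0.1571 0.0572] -> [ 0.12  0.11 -0.54]
to [0.6209 0.1671 0.0722] -> [ 0.29  0.22 -1.01]
to [0.5859 0.1821 0.1172] -> [ 0.27  0.4  -1.97]
to [0.5609 0.1871 0.1572] -> [ 0.17  0.42 -2.76]
to [0.5459 0.1871 0.2072] -> [-0.18  0.38 -3.55]
to [0.5459 0.1871 0.3172] -> [-1.36  0.37 -4.96]
pos [0.6709 0.1471 0.0372] rpy [-3.131  0.699  3.027] x [-0.76   0.088 -0.644] y [ 0.121  0.993 -0.008] z [ 0.638 -0.085 -0.765] q [-0.48  0.81  0.    2.07  2.27  0.5  -1.24] t 27.425
```

```bash
python3 -m creep '[[-0.1,0,-0.13,0,0],[0.12,0.11,-0.54,0,0],[0.29,0.22,-1.01,0,0],[0.28,0.3,-1.5,0,0],[0.27,0.4,-1.97,0,0]]'; python3 -m creep '[[-0.05,0,-0.4,0,0],[-0.1,0.02,-0.79,0,0],[-0.25,0,-1.2,0,0],[-0.45,-0.02,-1.58,0,0]]'; python3 - <<'E'
from h import *
p=np.array(status.observe()["position"])
rel(p+[0,0,.11],(.5459,.1871,.33),(.53,0,.33),(.54,-.28,.33))
E
```

```text
clock: 28.05
position: [0.5851, 0.1823, 0.117]
tool_rot: [-3.131, 0.697, 3.026]
force: [0.4, 0.8, -1.4]
grip_width: 0.0613
finger_force: 38.9
clock: 28.55
position: [0.5453, 0.1869, 0.207]
tool_rot: [-3.132, 0.697, 3.027]
force: [0.6, 0.5, -1.1]
grip_width: 0.0612
finger_force: 38.9
to [0.5453 0.1869 0.317 ] -> [-1.18 -0.01 -1.41]
to [0.5459 0.1871 0.33  ] -> [-1.32 -0.01 -1.57]
to [0.53 0.   0.33] -> [-1.4  -3.14 -1.48]
to [ 0.54 -0.28  0.33] -> [-1.93 -7.75 -0.98]
pos [0.5453 0.1869 0.207 ] rpy [-3.132  0.697  3.027] x [-0.762  0.088 -0.642] y [ 0.121  0.993 -0.007] z [ 0.636 -0.083 -0.767] q [-0.9   0.37  0.24  2.26  1.55  0.4  -0.68] t 28.55
```

```bash
python3 -m creep '[[-0.7,0,-0.8,0,0],[-1.32,-0.3,-1.57,0,0],[-1.35,-1.2,-1.55,0,0],[-1.38,-2.1,-1.5,0,0],[-1.4,-3.1,-1.48,0,0]]'; python3 -m creep '[[-0.1,-0.9,0.1,0,0],[-0.2,-1.8,0.2,0,0],[-0.3,-2.7,0.3,0,0],[-0.45,-3.6,0.4,0,0],[-0.55,-4.6,0.5,0,0]]'; python3 - <<'E'
from h import *
s=status.observe(); im=grab_frame("wrist"); k=cam("wrist",s); I=grab_frame("scene")
cv2.imwrite("pics/w4.png",im); cv2.imwrite("pics/s4.png",I)
t=silhouettes("scene","tray"); print([d["p"] for d in t])
rel((.545,-.2895,.33),(.545,-.2895,.06),(.545,-.2895,.0425))
E
```

```text
clock: 29.18
position: [0.5303, 0.0005, 0.3308]
tool_rot: [-3.134, 0.7, 3.025]
force: [1.2, -1.0, -1.5]
grip_width: 0.0615
finger_force: 38.9
clock: 29.8
position: [0.5307, -0.1205, 0.3229]
tool_rot: [-3.14, 0.672, 3.028]
force: [-1.0, 0.1, -1.1]
grip_width: 0.0613
finger_force: 38.9
[0.92]
to [ 0.545  -0.2895  0.33  ] -> [-0.52 -2.76  0.26]
to [ 0.545  -0.2895  0.06  ] -> [ 2.27 -2.76  3.79]
to [ 0.545  -0.2895  0.0425] -> [ 2.46 -2.76  4.01]
pos [ 0.5304 -0.1211  0.3226] rpy [-3.14   0.671  3.025] x [-0.778  0.092 -0.622] y [ 0.117  0.993 -0.001] z [ 0.617 -0.074 -0.783] q [-0.36  0.04  0.5   2.26 -0.12  0.18  1.69] t 29.95
```

```bash
cat > fk.py <<'E'
from h import *
from scipy.optimize import least_squares
D=[([-1.371,.521,-.036,1.599,.021,1.021,-.113],[.167,.602,.239],[-3.14,0,2.872]),
([-1.36282908,1.13240334,.03388075,.29558758,-.01495772,1.72082764,-.06044416],[.2513,.8598,.2864],[-3.136,.016,2.861]),
([-1.31684112,1.20508302,-.65289858,.19188211,.60943537,1.76831896,-.10336055],[.2292,.8862,.2568],[3.129,-.011,2.905]),
([-1.35890179,1.03422602,-.33650078,.16976199,.3327546,1.93181151,-.04818906],[.2195,.8297,.415],[3.126,.02,2.933]),
([-1.46871041,-.2952021,-.01072656,1.89333279,.04713848,1.3591505,-.0815003],[.1028,.3168,.5017],[2.954,.035,2.971]),
([-2.30782058,-.2838912,.58746767,1.81723637,.25357322,1.40068974,-.34366697],[.103,.3814,.5055],[2.956,.038,2.973]),
([-.81,-.3,1.42,1.62,.13,1.59,2.0],[.2573,-.3488,.4977],[2.975,.052,2.968]),
([-.5,.29,.11,1.86,.05,.85,1.07],[.5387,.1442,.2827],[3.139,.159,3.061]),
([-.21,.13,.58,.4,-.23,1.93,1.63],[.4665,-.1138,.9659],[3.141,.69,3.025]),
([-.65,.08,.14,2.06,.77,.55,.36],[.5788,.1233,.3769],[3.139,.691,3.023]),
([-.72,.46,.21,2.23,1.86,.35,-.89],[.592,.1468,.1782],[-3.13,.7,3.026]),
([-.48,.81,0,2.07,2.27,.5,-1.24],[.6709,.1471,.0372],[-3.131,.699,3.027]),
([-.36,.04,.5,2.26,-.12,.18,1.69],[.5304,-.1211,.3226],[-3.14,.671,3.025])]
def fk(q,v):
    h,l1,l2,t,b,c,ox,oy,s1,s3,s5,s7=v
    Z=lambda a:R.from_euler("z",a); Y=lambda a:R.from_euler("y",a); e=np.array([0,0,1.])
    r=Z(s1*q[0]+b)*Y(q[1]); p=np.array([ox,oy,h])+r.apply(e*l1)
    r=r*Z(s3*q[2])*Y(q[3]); p=p+r.apply(e*l2)
    r=r*Z(s5*q[4])*Y(q[5]); p=p+r.apply(e*t); r=r*Z(s7*q[6]+c); return p,r
def res(v):
    o=[]
    for q,p,e in D:
        P,r=fk(q,v); o+=list((P-p)*5)+list((R.from_euler("xyz",e).inv()*r).as_rotvec())
    return np.array(o)
E
cat > fit.py <<'E'
from fk import *
import itertools
best=None
for s in itertools.product((1,-1),repeat=4):
    for b,c in itertools.product((0,1.57,3.14,-1.57),repeat=2):
        f=lambda u:res(np.r_[u,s]); x0=np.array([.36,.52,.43,.35,b,c,0,0])
        if best is None: best=(1e9,)
        g=least_squares(f,x0,max_nfev=15)
        if g.cost<best[0]: best=(g.cost,g.x,s)
g=least_squares(lambda u:res(np.r_[u,best[2]]),best[1]); v=np.r_[g.x,best[2]]; print(g.cost,v.round(4)); print(np.abs(g.fun).reshape(-1,6).max(1).round(3)); np.save("fk.npy",v)
E
python3 fit.py
```

```text
0.06274742838459546 [ 0.321   0.5377  0.4262  0.33   -0.0664  1.51    0.0074 -0.0106 -1.
 -1.     -1.     -1.    ]
[0.042 0.053 0.088 0.043 0.145 0.15  0.069 0.059 0.093 0.042 0.047 0.053
 0.047]
```

```bash
cat >> fk.py <<'E'
def fk2(q,v): return fk(np.array(q)+np.r_[0,v[12:17],0],v[:12])
def res2(v):
    o=[]
    for q,p,e in D:
        P,r=fk2(q,v); o+=list((P-p)*5)+list((R.from_euler("xyz",e).inv()*r).as_rotvec())
    return np.array(o)
LO=np.array([-2.91,-.3,-1.5,.17,-1.26,.16,-2.52]);HI=np.array([2.91,2.13,1.42,2.43,4.41,1.93,2.52])
def ik(p,rot,q0,v):
    f=lambda q:np.r_[(fk2(q,v)[0]-p)*5,(rot.inv()*fk2(q,v)[1]).as_rotvec(),.01*(q-q0)]
    g=least_squares(f,np.clip(q0,LO+1e-3,HI-1e-3),bounds=(LO,HI)); return g.x,np.linalg.norm(g.fun[:6])
E
python3 - <<'E'
from fk import *
v=np.load("fk.npy"); s=v[8:12]
g=least_squares(lambda u:res2(np.r_[u[:8],s,u[8:]]),np.r_[v[:8],np.zeros(5)]); v=np.r_[g.x[:8],s,g.x[8:]]
print(g.cost,v.round(3),np.abs(g.fun).reshape(-1,6).max(1).round(3)); np.save("fk2.npy",v)
rot=R.from_euler("xyz",[-3.14,.69,3.025])
def show(t,p,q0):
    q,e=ik(np.array(p),rot,np.array(q0),v); print(t,np.round(p,3),q.round(2),round(e,3)); return q
now=[-.36,.04,.5,2.26,-.12,.18,1.69]; fl=[-.48,.81,0,2.07,2.27,.5,-1.24]
for t,q0 in(("now",now),("flip",fl)):
    q=np.array(q0)
    for p in((.545,-.29,.05),(.545,-.29,.12),(.545,-.29,.2),(.545,-.29,.3),(.6,-.2,.3),(.6,-.1,.3),(.6,0,.3)): q=show(t,p,q)
E
```

```text
0.042280708795058686 [ 3.13e-01  5.33e-01  4.22e-01  3.22e-01 -3.10e-02  1.51e+00  9.00e-03
 -8.00e-03 -1.00e+00 -1.00e+00 -1.00e+00 -1.00e+00 -1.00e-03  5.00e-02
 -6.00e-03  8.00e-03 -1.20e-02] [0.031 0.054 0.073 0.052 0.091 0.123 0.039 0.036 0.067 0.042 0.051 0.054
 0.061]
now [ 0.545 -0.29   0.05 ] [ 1.04  0.74 -0.57  2.04 -0.38  0.16  2.52] 0.286
now [ 0.545 -0.29   0.12 ] [ 1.06  0.59 -0.6   2.09 -0.44  0.16  2.52] 0.204
now [ 0.545 -0.29   0.2  ] [ 1.13  0.45 -0.69  2.13 -0.5   0.16  2.52] 0.096
now [ 0.545 -0.29   0.3  ] [ 1.24  0.27 -0.77  2.11 -0.58  0.27  2.52] 0.0
now [ 0.6 -0.2  0.3] [ 0.76  0.23 -0.5   2.11 -0.44  0.19  2.18] 0.0
now [ 0.6 -0.1  0.3] [ 0.6   0.19 -0.56  2.17  0.48  0.16  1.09] 0.005
now [0.6 0.  0.3] [ 0.16  0.16 -0.36  2.18  0.95  0.24  0.41] 0.001
flip [ 0.545 -0.29   0.05 ] [ 0.96  0.77 -0.48  2.26  3.37  0.43 -1.24] 0.001
flip [ 0.545 -0.29   0.12 ] [ 1.04  0.62 -0.59  2.26  3.38  0.27 -1.3 ] 0.0
flip [ 0.545 -0.29   0.2  ] [ 1.02  0.42 -0.54  2.21  4.34  0.16 -2.34] 0.003
flip [ 0.545 -0.29   0.3  ] [ 1.2   0.26 -0.73  2.23  4.41  0.16 -2.47] 0.142
flip [ 0.6 -0.2  0.3] [ 0.58  0.22 -0.28  2.21  4.26  0.16 -2.52] 0.122
flip [ 0.6 -0.1  0.3] [-0.17  0.18  0.32  2.27  4.06  0.16 -2.52] 0.114
flip [0.6 0.  0.3] [-0.86  0.24  0.83  2.29  3.84  0.16 -2.52] 0.131
```

```bash
python3 - <<'E'
from h import *
rel((.55,0,.36),(.56,.1,.33),(.567,.18,.25),(.567,.18,.15))
E
```

```text
to [0.55 0.   0.36] -> [-0.46  2.04 -0.44]
to [0.56 0.1  0.33] -> [-0.12  3.72 -0.06]
to [0.567 0.18  0.25 ] -> [0.74 5.06 0.95]
to [0.567 0.18  0.15 ] -> [1.77 5.06 2.26]
pos [ 0.5304 -0.1211  0.3226] rpy [-3.14   0.671  3.025] x [-0.778  0.092 -0.622] y [ 0.117  0.993 -0.001] z [ 0.617 -0.074 -0.783] q [-0.36  0.04  0.5   2.26 -0.12  0.18  1.69] t 29.95
```

The wrist can't reach the bay low at this tilt, so I'll stand the cup on clear bench in front of the riser, straighten the tool and regrip it from above.

```bash
python3 -m creep '[[-0.25,1,-0.2,0,0],[-0.46,2,-0.44,0,0],[-0.3,2.9,-0.25,0,0],[-0.12,3.72,-0.06,0,0],[0.3,4.4,0.45,0,0]]'>/dev/null; python3 -m creep '[[0.4,0.7,0.5,0,0],[0.8,0.7,0.95,0,0],[1.1,0.7,1.4,0,0],[1.4,0.66,1.8,0,0],[1.4,0.66,1.8,0,0]]'; python3 - <<'E'
from h import *
rel((.567,.18,.15),(.567,.18,.06),(.567,.18,.038))
E
```

```text
clock: 31.2
position: [0.5588, 0.09, 0.1902]
tool_rot: [-3.13, 0.67, 3.032]
force: [1.5, -0.3, -1.2]
grip_width: 0.0613
finger_force: 38.9
to [0.567 0.18  0.15 ] -> [0.44 1.51 0.49]
to [0.567 0.18  0.06 ] -> [1.37 1.53 1.67]
to [0.567 0.18  0.038] -> [1.6  1.53 1.95]
pos [0.5588 0.09   0.1902] rpy [-3.13   0.67   3.032] x [-0.779  0.086 -0.621] y [ 0.116  0.993 -0.009] z [ 0.616 -0.079 -0.784] q [-0.68  0.37  0.27  2.33  2.01  0.28 -0.95] t 31.2
```

```bash
python3 -m creep '[[-0.2,0.8,-0.2,0,0],[0,1.5,0,0,0],[0.4,1.53,0.45,0,0],[0.8,1.53,0.95,0,0],[1.2,1.53,1.45,0,0]]'>/dev/null;  python3 -m creep '[[0,0,0,0,0]]'; python3 - <<'E'
from h import *
rel((.567,.18,.06),(.567,.18,.045),(.567,.18,.038))
E
```

```text
clock: 31.95
position: [0.5661, 0.1781, 0.0745]
tool_rot: [-3.126, 0.666, 3.033]
force: [0.1, 0.2, -0.5]
grip_width: 0.0612
finger_force: 39.1
to [0.567 0.18  0.06 ] -> [0.14 0.04 0.2 ]
to [0.567 0.18  0.045] -> [0.3  0.04 0.39]
to [0.567 0.18  0.038] -> [0.37 0.04 0.48]
pos [0.5661 0.1781 0.0745] rpy [-3.126  0.666  3.033] x [-0.782  0.085 -0.618] y [ 0.118  0.993 -0.012] z [ 0.613 -0.083 -0.786] q [-0.73  0.67  0.11  2.26  2.17  0.48 -1.33] t 31.95
```

```bash
python3 -m creep '[[0.15,0.04,0.2,0,0],[0.25,0.04,0.33,0,0],[0.32,0.04,0.42,0,0],[0.36,0.04,0.47,0,0],[0.37,0.04,0.48,0,0]]';  python3 -m creep '[[0,0,0,0,0]]'; python3 -m creep '[[0.007,0,0.01,0,0],[0.013,0,0.017,0,0]]'
```

```text
clock: 32.58
position: [0.568, 0.1792, 0.0399]
tool_rot: [-3.125, 0.669, 3.032]
force: [-0.2, -0.0, -0.4]
grip_width: 0.0612
finger_force: 39.1
clock: 32.7
position: [0.568, 0.1792, 0.0401]
tool_rot: [-3.126, 0.669, 3.032]
force: [1.0, -0.8, -1.7]
grip_width: 0.0615
finger_force: 39.1
clock: 32.95
position: [0.5681, 0.1793, 0.0388]
tool_rot: [-3.126, 0.669, 3.032]
force: [-1.2, 0.3, -1.0]
grip_width: 0.0612
finger_force: 39.1
```

```bash
python3 -m creep '[[0.007,0,0.01,0,0],[0.013,0,0.017,0,0]]'; python3 -m creep '[[0.007,0,0.01,0,0],[0.013,0,0.017,0,0]]'
```

```text
clock: 33.2
position: [0.5681, 0.1793, 0.0376]
tool_rot: [-3.126, 0.67, 3.032]
force: [-7.4, -0.6, 11.9]
grip_width: 0.061
finger_force: 40.3
clock: 33.45
position: [0.5684, 0.1792, 0.0374]
tool_rot: [-3.126, 0.672, 3.031]
force: [-20.3, -0.4, 39.0]
grip_width: 0.0609
finger_force: 42.5
```

```bash
python3 -m creep '[[-0.02,0,-0.03,0,0],[-0.02,0,-0.03,0,0.5],[-0.02,0,-0.03,0,1],[-0.02,0,-0.03,0,1],[-0.02,0,-0.03,0,1]]'; python3 -m creep '[[0,0,-0.4,0,1],[0,0,-1,0,1],[-0.4,0,-2,0,1],[-1,0,-2.9,0,1],[-1.6,0,-3.7,0,1]]'; python3 - <<'E'
from fk import *
v=np.load("fk2.npy"); s=status.observe(); rot=R.from_euler("xyz",s["tool_rot"]); q=np.array(s["qpos"])
for p in((.4,.3,.45),(.25,.42,.5),(0.05,.5,.5),(-.15,.47,.5),(-.32,.35,.5),(-.42,.15,.5),(-.42,.12,.6),(-.42,.12,.7)):
    q,e=ik(np.array(p),rot,q,v); print(p,q.round(2),round(e,3))
rel((.4,.3,.45),(.25,.42,.5),(0.05,.5,.5),(-.15,.47,.5),(-.32,.35,.5),(-.42,.15,.5))
E
```

```text
clock: 34.08
position: [0.5679, 0.1792, 0.0382]
tool_rot: [-3.125, 0.669, 3.032]
force: [0.2, 0.3, -0.9]
grip_width: 0.0856
finger_force: 0.0
clock: 34.7
position: [0.5124, 0.1858, 0.2189]
tool_rot: [-3.109, 0.684, 3.037]
force: [0.4, -0.2, 0.7]
grip_width: 0.0853
finger_force: 0.0
(0.4, 0.3, 0.45) [-1.35 -0.01  0.21  1.95  0.73  1.09  0.01] 0.0
(0.25, 0.42, 0.5) [-1.59  0.09  0.03  1.71  0.67  1.45 -0.21] 0.0
(0.05, 0.5, 0.5) [-1.86  0.28 -0.09  1.48  0.61  1.72 -0.49] 0.0
(-0.15, 0.47, 0.5) [-2.19  0.4  -0.09  1.31  0.5   1.93 -0.75] 0.0
(-0.32, 0.35, 0.5) [-2.91  0.45  0.53  1.29  0.19  1.93 -0.85] 0.103
(-0.42, 0.15, 0.5) [-2.91  0.34 -0.01  1.36  0.09  1.93 -1.42] 0.235
(-0.42, 0.12, 0.6) [-2.91  0.2  -0.07  1.3   0.07  1.93 -1.48] 0.462
(-0.42, 0.12, 0.7) [-2.91  0.11 -0.08  1.19  0.08  1.93 -1.46] 0.685
to [0.4  0.3  0.45] -> [-0.84  1.56 -4.34]
to [0.25 0.42 0.5 ] -> [ 0.73  3.21 -6.74]
to [0.05 0.5  0.5 ] -> [ 3.41  4.11 -8.96]
to [-0.15  0.47  0.5 ] -> [  5.93   3.2  -10.99]
to [-0.32  0.35  0.5 ] -> [  7.96   0.86 -12.56]
to [-0.42  0.15  0.5 ] -> [  8.97  -2.65 -13.28]
pos [0.5124 0.1858 0.2189] rpy [-3.109  0.684  3.037] x [-0.771  0.081 -0.632] y [ 0.125  0.992 -0.025] z [ 0.625 -0.098 -0.775] q [-1.12  0.33  0.43  2.31  1.4   0.39 -0.58] t 34.7
```

```bash
python3 -m creep '[[-0.4,0,-0.9,0,1],[-0.6,0.3,-1.8,0,1],[-0.8,0.7,-2.7,0,1],[-0.8,1.2,-3.6,0,1],[-0.6,1.8,-4.6,0,1]]'>/dev/null; python3 -m creep '[[0.4,0.4,-0.7,0,1],[0.9,0.8,-1.4,0,1],[1.5,1.2,-2.1,0,1],[2.1,1.4,-2.8,0,1],[2.8,1.7,-3.4,0,1]]'>/dev/null; python3 -m creep '[[0.6,0.2,-0.7,0,1],[1.3,0.2,-1.4,0,1],[2,0.1,-2,0,1],[2.7,0,-2.6,0,1],[3.4,-0.2,-3.2,0,1]]'; python3 -c "
from h import *
rel((-.15,.47,.5),(-.32,.35,.5),(-.42,.15,.5))"
```

```text
clock: 36.58
position: [-0.1123, 0.4718, 0.5113]
tool_rot: [-3.1, 0.684, 3.042]
force: [1.0, 0.5, -0.2]
grip_width: 0.0853
finger_force: 0.0
to [-0.15  0.47  0.5 ] -> [ 0.6  -0.1  -0.24]
to [-0.32  0.35  0.5 ] -> [ 2.63 -2.44 -1.8 ]
to [-0.42  0.15  0.5 ] -> [ 3.66 -5.95 -2.5 ]
pos [-0.1123  0.4718  0.5113] rpy [-3.1    0.684  3.042] x [-0.771  0.077 -0.632] y [ 0.125  0.992 -0.032] z [ 0.624 -0.104 -0.774] q [-2.19  0.34 -0.04  1.38  0.49  1.93 -0.73] t 36.575
```

```bash
python3 -m creep '[[0.7,-0.4,-0.5,0,1],[1.3,-0.9,-0.9,0,1],[2,-1.6,-1.4,0,1],[2.6,-2.4,-1.8,0,1],[2.9,-3.3,-2,0,1]]'>/dev/null; python3 -m creep '[[0.2,-0.8,-0.2,0,1],[0.4,-1.6,-0.5,0,1],[0.4,-2.4,-1.2,0,1],[0.4,-2.6,-2,0,1],[0.4,-2.6,-3,0,1]]'; python3 -c "
from h import *
rel((-.32,.35,.5),(-.42,.15,.5))"
```

```text
clock: 37.83
position: [-0.3538, 0.2354, 0.4606]
tool_rot: [-3.13, 0.619, 3.037]
force: [-1.3, 0.7, 0.1]
grip_width: 0.0856
finger_force: 0.0
to [-0.32  0.35  0.5 ] -> [-0.67  1.95 -0.35]
to [-0.42  0.15  0.5 ] -> [ 0.39 -1.54 -1.07]
pos [-0.3538  0.2354  0.4606] rpy [-3.13   0.619  3.037] x [-0.81   0.085 -0.58 ] y [ 0.111  0.994 -0.009] z [ 0.576 -0.072 -0.815] q [-2.91  0.36  0.17  1.45  0.11  1.93 -1.27] t 37.825
```

```bash
python3 -m creep '[[-0.6,0,-0.8,0,1],[-1.2,0,-1.6,0,1],[-1.7,0,-2.5,0,1],[-2.3,0,-3.3,0,1],[-2.9,0,-4.1,0,1]]'>/dev/null;  python3 -c "
from h import *
rel()"; python3 -m creep '[[-0.6,0,-0.8,0,1],[-1.2,0,-1.6,0,1],[-1.7,0,-2.5,0,1],[-2.3,0,-3.3,0,1],[-2.9,0,-4.1,0,1]]'>/dev/null;  python3 -c "
from h import *
rel()"
```

```text
pos [-0.3092  0.2537  0.4948] rpy [3.133 0.569 3.037] x [-0.838  0.088 -0.539] y [0.1   0.995 0.007] z [ 0.537 -0.048 -0.842] q [-2.91  0.26  0.22  1.49  0.15  1.93 -1.19] t 38.45
pos [-0.2676  0.2808  0.5256] rpy [3.111 0.522 3.038] x [-0.862  0.089 -0.499] y [0.088 0.996 0.027] z [ 0.499 -0.021 -0.866] q [-2.91  0.18  0.3   1.5   0.2   1.93 -1.1 ] t 39.075
```

```bash
python3 -m creep '[[0.5,-0.3,-1,0,1],[0.8,-0.6,-2,0,1],[1,-0.9,-3,0,1],[1,-1,-4,0,1],[1,-1,-5,0,1]]'>/dev/null;  python3 -c "
from h import *
rel()"; python3 -m creep '[[0,0,-1,0,1],[0,0,-2,0,1],[0,0,-3,0,1],[0,0,-4,0,1],[0,0,-5,0,1]]'>/dev/null;  python3 -c "
from h import *
rel()"
```

```text
pos [-0.3724  0.2561  0.5165] rpy [3.091 0.464 3.04 ] x [-0.89   0.09  -0.448] y [0.079 0.996 0.045] z [ 0.45   0.005 -0.893] q [-2.91  0.29  0.17  1.35  0.14  1.93 -1.23] t 39.7
pos [-0.4072  0.2681  0.531 ] rpy [3.071 0.403 3.044] x [-0.915  0.089 -0.392] y [0.069 0.995 0.065] z [ 0.397  0.032 -0.917] q [-2.91  0.33  0.18  1.25  0.14  1.93 -1.22] t 40.325
```

```bash
python3 -m creep '[[0.6,-0.6,-0.8,0,1],[1.2,-1.2,-1.6,0,1],[1.8,-1.8,-2.6,0,1],[1.8,-2,-3.6,0,1],[1.8,-2,-4.6,0,1]]'>/dev/null;  python3 -c "
from h import *
rel()"; python3 -m creep '[[0,-0.3,-1,0,1],[0,-0.6,-2,0,1],[0,-0.6,-3,0,1],[0,-0.6,-4,0,1],[0,-0.6,-5,0,1]]'>/dev/null;  python3 -c "
from h import *
rel()"
```

```text
pos [-0.5088  0.1767  0.5154] rpy [3.067 0.334 3.05 ] x [-0.941  0.086 -0.328] y [0.067 0.995 0.07 ] z [ 0.333  0.044 -0.942] q [-2.91  0.42 -0.11  1.13  0.14  1.93 -1.5 ] t 40.95
pos [-0.5126  0.1411  0.5441] rpy [3.069 0.264 3.055] x [-0.962  0.084 -0.261] y [0.068 0.995 0.07 ] z [ 0.266  0.05  -0.963] q [-2.91  0.37 -0.2   1.11  0.14  1.93 -1.58] t 41.575
```

```bash
python3 -c "
from h import *
rel((-.4,.35,.5),(-.2,.47,.5),(0,.5,.5),(.2,.45,.5),(.38,.33,.45),(.5,.2,.35))"
```

```text
to [-0.4   0.35  0.5 ] -> [-1.32  3.54  1.38]
to [-0.2   0.47  0.5 ] -> [-4.36  5.76  2.36]
to [0.  0.5 0.5] -> [-7.52  6.48  3.27]
to [0.2  0.45 0.5 ] -> [-10.8    5.88   4.12]
to [0.38 0.33 0.45] -> [-13.63   4.03   5.62]
to [0.5  0.2  0.35] -> [-15.3    1.89   7.65]
pos [-0.5126  0.1411  0.5441] rpy [3.069 0.264 3.055] x [-0.962  0.084 -0.261] y [0.068 0.995 0.07 ] z [ 0.266  0.05  -0.963] q [-2.91  0.37 -0.2   1.11  0.14  1.93 -1.58] t 41.575
```

```bash
python3 -m creep '[[-0.3,0.9,0.3,0,1],[-0.6,1.8,0.6,0,1],[-0.9,2.7,1,0,1],[-1.4,3.5,1.4,0,1],[-2.2,4.1,1.6,0,1]]'>/dev/null; python3 -m creep '[[-0.8,0.5,0.25,0,1],[-1.6,1.1,0.5,0,1],[-2.4,1.6,0.8,0,1],[-3.3,1.9,1.1,0,1],[-4.2,2.1,1.3,0,1]]'>/dev/null;python3 -m creep '[[-1,0.2,0.3,0,1],[-2,0.1,0.6,0,1],[-3,0,0.8,0,1],[-4,-0.2,1.1,0,1],[-5,-0.6,1.4,0,1]]'>/dev/null; python3 -c "
from h import *
rel((0,.5,.5),(.2,.45,.5),(.38,.33,.45),(.5,.2,.35))"
```

```text
to [0.  0.5 0.5] -> [ 3.81  0.86 -1.01]
to [0.2  0.45 0.5 ] -> [ 0.53  0.25 -0.17]
to [0.38 0.33 0.45] -> [-2.3  -1.59  1.33]
to [0.5  0.2  0.35] -> [-3.97 -3.73  3.36]
pos [0.2324 0.4327 0.4973] rpy [3.07  0.264 3.055] x [-0.962  0.084 -0.26 ] y [0.068 0.995 0.069] z [ 0.265  0.049 -0.963] q [-1.73  0.03  0.37  1.65  0.25  1.36  0.1 ] t 43.45
```

```bash
python3 -m creep '[[-0.8,-0.4,0.4,-0.4,1],[-1.6,-0.9,0.8,-0.8,1],[-2.3,-1.6,1.3,-1.2,1],[-2.9,-2.3,2,-1.6,1],[-3.4,-3,2.6,-1.9,1]]'>/dev/null; python3 -m creep '[[0,0,0,0,1]]'; python3 - <<'E'
from h import *
s=status.observe(); k=cam("wrist",s); im=grab_frame("wrist"); grab_frame("side")
for c,kk in(("wrist",k),("side",cam("side"))):
    for d in silhouettes(c,"cup")[:2]:
        print(c,d["p"],(np.array(d["extent"])*[640,480,640,480]).round(),fit("cup",[(kk,d["mask"].astype(float))],[.561,.179,0],False))
cv2.imwrite("pics/w5.png",im)
z=R.from_euler("xyz",s["tool_rot"]).as_matrix()[:,2]
T=np.array([.561,.179,.045])+.011*z
rel(T-.09*z,T)
E
```

```text
clock: 44.2
position: [0.4506, 0.2485, 0.3917]
tool_rot: [-3.138, 0.271, -2.958]
force: [-0.1, 0.3, 0.5]
grip_width: 0.0852
finger_force: 0.0
wrist 0.92 [215. 148. 273. 228.] (array([0.56038727, 0.17996928]), np.float64(0.9364874794950566))
side 0.72 [262. 340. 318. 394.] (array([0.55921577, 0.18069096]), np.float64(0.8803325917705942))
to [0.5402 0.1754 0.1211] -> [ 0.02 -1.57  4.71]
to [0.5639 0.1795 0.0344] -> [ 0.02 -1.57  6.21]
pos [0.4488 0.2538 0.3936] rpy [-3.141  0.273 -2.952] x [-0.946 -0.182 -0.27 ] y [-0.188  0.982 -0.001] z [ 0.265  0.05  -0.963] q [-1.36  0.06  0.69  1.88  0.1   0.97  1.04] t 44.4
```

View pics/w5.png

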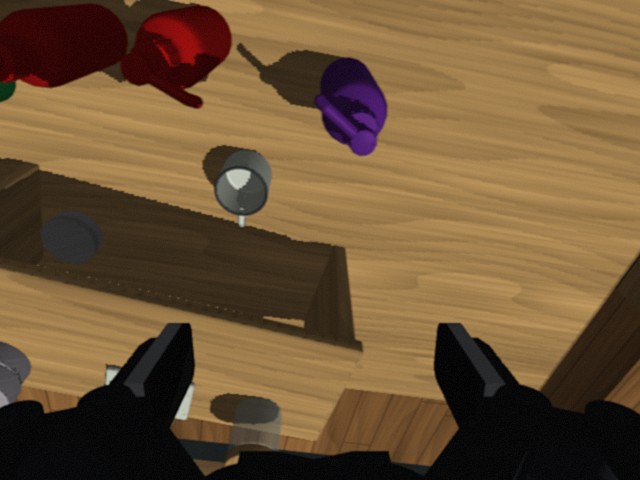

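The wrist view shows the cup standing upright at (243,185) with its handle toward the riser, clear of the red and purple bottles. Regripping it from above.

```bash
python3 -c "
from h import *
rel((.55,.178,.25),(.563,.180,.13),(.5631,.1806,.0344))"; python3 -m creep '[[-0.3,-0.4,0.55,0,1],[-0.5,-0.9,1.1,0,1],[-0.7,-1.4,1.8,0,1],[-0.9,-1.57,2.5,0,1]]'>/dev/null; python3 -c "
from h import *
rel((.563,.180,.13),(.5631,.1806,.0344))"
```

```text
to [0.55  0.178 0.25 ] -> [-0.72 -1.56  2.69]
to [0.563 0.18  0.13 ] -> [-0.39 -1.56  4.67]
to [0.5631 0.1806 0.0344] -> [ 0.03 -1.55  6.21]
pos [0.4488 0.2538 0.3936] rpy [-3.141  0.273 -2.952] x [-0.946 -0.182 -0.27 ] y [-0.188  0.982 -0.001] z [ 0.265  0.05  -0.963] q [-1.36  0.06  0.69  1.88  0.1   0.97  1.04] t 44.4
to [0.563 0.18  0.13 ] -> [0.52 0.03 2.15]
to [0.5631 0.1806 0.0344] -> [0.95 0.04 3.69]
pos [0.5584 0.1775 0.2628] rpy [-3.141  0.274 -2.953] x [-0.946 -0.181 -0.27 ] y [-0.188  0.982 -0.   ] z [ 0.265  0.05  -0.963] q [-0.95  0.37  0.66  1.93 -0.29  0.66  1.61] t 44.9
```

```bash
python3 -m creep '[[0.25,0.02,1,0,1],[0.5,0.03,2,0,1],[0.75,0.04,2.9,0,1],[0.92,0.04,3.55,0,1],[0.95,0.04,3.69,0,1]]'; python3 -m creep '[[0,0,0,0,1],[0,0,0,0,0],[0,0,0,0,0],[0,0,0,0,0],[0,0,0,0,0]]' 35; python3 - <<'E'
from h import *
s=status.observe();p=np.array(s["position"])
d=np.array([.538,-.2895])-np.array([.5602,.1801])
rel(p+[0,0,.27],p+[-.03,-.2,.28],p+[-.03,-.4,.27],p+[*d,.2],p+[*d,.005])
grab_frame("scene"); t=silhouettes("scene","tray")[0]["mask"].astype(np.uint8); sc=cam("scene")
h=cv2.convexHull(np.vstack(cv2.findContours(t,0,2)[0]));m=np.zeros((480,640));cv2.fillConvexPoly(m,h,1)
print(fit("tray",[(sc,m)],[.44,-.286,-.03]))
E
```

```text
clock: 45.52
position: [0.5599, 0.1815, 0.0322]
tool_rot: [3.141, 0.267, -2.952]
force: [1.1, -0.2, 0.1]
grip_width: 0.0852
finger_force: 0.0
clock: 46.15
position: [0.5621, 0.1815, 0.0362]
tool_rot: [3.141, 0.274, -2.952]
force: [-2.9, 1.0, 8.0]
grip_width: 0.0616
finger_force: 36.1
to [0.5621 0.1815 0.3062] -> [-1.22  0.   -4.33]
to [ 0.5321 -0.0185  0.3162] -> [-0.19 -3.18 -4.8 ]
to [ 0.5321 -0.2185  0.3062] -> [ 0.46 -6.45 -4.81]
to [ 0.5399 -0.2881  0.2362] -> [ 0.87 -7.62 -3.71]
to [ 0.5399 -0.2881  0.0412] -> [ 1.75 -7.62 -0.58]
pos [0.5621 0.1815 0.0362] rpy [ 3.141  0.274 -2.952] x [-0.945 -0.181 -0.271] y [-0.188  0.982  0.   ] z [ 0.266  0.051 -0.963] q [-0.66  0.72  0.29  2.06 -0.77  0.16  2.04] t 46.15
(array([ 0.44122317, -0.28720513, -0.03152245]), np.float64(0.9647569241222345))
```

```bash
python3 - <<'E'
from fk import *
v=np.load("fk2.npy"); s=status.observe(); rot=R.from_euler("xyz",s["tool_rot"]); q=np.array(s["qpos"])
for p in((.562,.18,.3),(.532,-.02,.32),(.532,-.22,.3),(.541,-.289,.23),(.541,-.289,.12),(.541,-.289,.041)):
    q,e=ik(np.array(p),rot,q,v); print(p,q.round(2),round(e,3))
E
python3 -m creep '[[-0.2,0,-0.9,0,0],[-0.5,0,-1.8,0,0],[-0.8,0,-2.7,0,0],[-1.1,-0.2,-3.6,0,0],[-1,-0.8,-4.4,0,0]]'; python3 -m creep '[[0.2,-0.9,0,0,0],[0.5,-1.8,0,0,0],[0.8,-2.7,0,0,0],[1,-3.6,0,0,0],[1.2,-4.5,0,0,0]]'; python3 - <<'E'
from h import *
rel((.5419,-.2881,.28),(.5419,-.2881,.1),(.5419,-.2881,.0412))
E
```

```text
(0.562, 0.18, 0.3) [-0.92  0.31  0.63  1.86 -0.26  0.79  1.6 ] 0.0
(0.532, -0.02, 0.32) [-0.63  0.18  0.72  1.96 -0.31  0.82  2.02] 0.0
(0.532, -0.22, 0.3) [ 0.    0.29  0.51  1.87 -0.45  0.89  2.52] 0.0
(0.541, -0.289, 0.23) [ 0.52  0.4   0.    1.85 -0.33  0.74  2.52] 0.0
(0.541, -0.289, 0.12) [ 0.65  0.56 -0.17  1.94 -0.29  0.48  2.52] 0.0
(0.541, -0.289, 0.041) [ 0.69  0.7  -0.24  1.97 -0.25  0.31  2.52] 0.0
clock: 46.88
position: [0.5581, 0.1319, 0.308]
tool_rot: [-3.14, 0.275, -2.95]
force: [0.2, -0.8, -0.4]
grip_width: 0.0612
finger_force: 39.9
clock: 47.5
position: [0.5396, -0.1487, 0.2869]
tool_rot: [-3.14, 0.273, -2.953]
force: [1.4, 0.1, -0.5]
grip_width: 0.0616
finger_force: 39.9
to [ 0.5419 -0.2881  0.28  ] -> [ 0.42 -2.29  0.01]
to [ 0.5419 -0.2881  0.1   ] -> [ 1.23 -2.29  2.89]
to [ 0.5419 -0.2881  0.0412] -> [ 1.49 -2.29  3.84]
pos [ 0.5396 -0.1487  0.2869] rpy [-3.14   0.273 -2.953] x [-0.946 -0.181 -0.27 ] y [-0.188  0.982 -0.001] z [ 0.265  0.05  -0.963] q [-0.41  0.34  0.82  1.95 -0.55  0.79  2.47] t 47.5
```

```bash
python3 -m creep '[[0.15,-0.8,0,0,0],[0.3,-1.6,0,0,0],[0.42,-2.29,0.05,0,0],[0.6,-2.29,0.7,0,0],[0.85,-2.29,1.5,0,0]]'; python3 - <<'E'
from h import *
rel((.5419,-.2881,.1),(.5419,-.2881,.055),(.5419,-.2881,.0415))
E
```

```text
clock: 48.12
position: [0.5429, -0.2856, 0.2004]
tool_rot: [-3.135, 0.274, -2.952]
force: [1.0, -0.7, -2.6]
grip_width: 0.0612
finger_force: 39.9
to [ 0.5419 -0.2881  0.1   ] -> [ 0.48 -0.03  1.61]
to [ 0.5419 -0.2881  0.055 ] -> [ 0.68 -0.02  2.33]
to [ 0.5419 -0.2881  0.0415] -> [ 0.74 -0.02  2.54]
pos [ 0.5429 -0.2856  0.2004] rpy [-3.135  0.274 -2.952] x [-0.945 -0.181 -0.27 ] y [-0.187  0.982 -0.006] z [ 0.267  0.045 -0.963] q [ 0.41  0.46  0.08  1.86 -0.34  0.63  2.5 ] t 48.125
```

```bash
python3 -m creep '[[0.2,-0.02,0.8,0,0],[0.45,-0.02,1.6,0,0],[0.6,-0.02,2.1,0,0],[0.68,-0.02,2.33,0,0],[0.7,-0.02,2.4,0,0]]'; python3 -m creep '[[0.01,0,0.04,0,0],[0.02,0,0.08,0,0]]'; python3 -c "
from h import *
rel((.5419,-.2881,.0415))"
```

```text
clock: 48.75
position: [0.5402, -0.2859, 0.049]
tool_rot: [-3.139, 0.27, -2.952]
force: [-0.3, 0.0, -0.4]
grip_width: 0.0615
finger_force: 39.8
clock: 49.0
position: [0.5409, -0.2859, 0.0448]
tool_rot: [-3.138, 0.271, -2.952]
force: [-0.4, 0.1, -1.7]
grip_width: 0.0615
finger_force: 39.9
to [ 0.5419 -0.2881  0.0415] -> [ 0.   -0.04  0.06]
pos [ 0.5409 -0.2859  0.0448] rpy [-3.138  0.271 -2.952] x [-0.946 -0.182 -0.268] y [-0.188  0.982 -0.003] z [ 0.264  0.047 -0.963] q [ 0.57  0.71 -0.13  1.94 -0.28  0.3   2.5 ] t 49.0
```

```bash
python3 -m creep '[[0.01,0,0.025,0,0],[0.01,0,0.04,0,0]]'; python3 -m creep '[[0.005,0,0.02,0,0],[0.01,0,0.03,0,0]]'
```

```text
clock: 49.25
position: [0.5404, -0.2857, 0.0415]
tool_rot: [-3.139, 0.27, -2.952]
force: [0.4, 0.5, -1.0]
grip_width: 0.0614
finger_force: 39.9
clock: 49.5
position: [0.5405, -0.2858, 0.0411]
tool_rot: [-3.139, 0.271, -2.952]
force: [-15.6, 5.1, 41.7]
grip_width: 0.0616
finger_force: 43.7
```

```bash
python3 -m creep '[[-0.005,0,-0.025,0,0],[-0.005,0,-0.025,0,0.6],[-0.005,0,-0.025,0,1],[-0.005,0,-0.025,0,1]]'; python3 -m creep '[[0,0,-0.5,0,1],[0,0,-1.4,0,1],[-0.3,0.5,-2.4,0,1],[-0.6,1.2,-3.3,0,1],[-0.6,2,-4,0,1]]';  python3 - <<'E'
from h import *
s=status.observe(); k=cam("wrist",s); im=grab_frame("wrist"); grab_frame("side"); grab_frame("scene")
o=[]
for c,kk in(("wrist",k),("side",cam("side"))):
    for d in silhouettes(c,"bottle"):
        e=np.array(d["extent"])*[640,480,640,480]; 
        pr=proj(kk,[.4985,-.1215,.08])[0]
        if e[0]<pr[0]<e[2] and e[1]<pr[1]<e[3]: o.append((kk,d["mask"].astype(float))); print(c,d["p"],e.round(),fit("bottle",[o[-1]],[.4985,-.1215,-.06]))
for c in("scene","wrist"):
    for d in silhouettes(c,"cup"): print(c,d["p"],(np.array(d["extent"])*[640,480,640,480]).round(), fit("cup",[(k if c=="wrist" else cam(c),d["mask"].astype(float))],[.538,-.288,0],False))
cv2.imwrite("pics/w6.png",im); rel()
E
```

```text
clock: 50.0
position: [0.5401, -0.2857, 0.0409]
tool_rot: [-3.14, 0.27, -2.952]
force: [-0.3, -0.5, -0.6]
grip_width: 0.0853
finger_force: 0.0
clock: 50.62
position: [0.4931, -0.1827, 0.273]
tool_rot: [-3.139, 0.272, -2.952]
force: [0.4, 0.9, 0.4]
grip_width: 0.0855
finger_force: 0.0
wrist 0.6 [348. 109. 467. 282.] (array([ 0.49676153, -0.11976813, -0.02841422]), np.float64(0.958768454156319))
scene 0.89 [226. 262. 256. 300.] (array([ 0.53521501, -0.28849183]), np.float64(0.9336359040219434))
wrist 0.76 [142. 119. 230. 227.] (array([ 0.5392926 , -0.28796611]), np.float64(0.9215104407890476))
wrist 0.42 [348. 104. 471. 278.] (array([ 0.538, -0.288]), np.float64(0.0))
pos [ 0.4926 -0.1844  0.27  ] rpy [-3.14   0.269 -2.953] x [-0.947 -0.18  -0.265] y [-0.187  0.982 -0.001] z [ 0.261  0.048 -0.964] q [ 0.35  0.23 -0.03  2.   -0.19  0.68  2.22] t 50.975
```

View pics/w6.png

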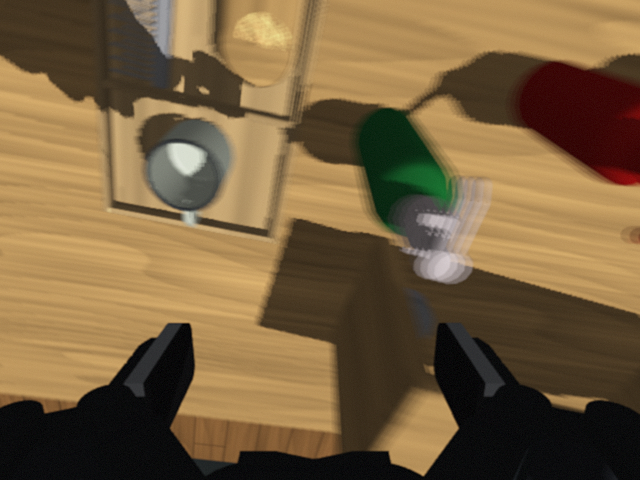

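The cup stands upright inside the bay, at (187,165) in the wrist view. The bottle stands at about (410,190), though the picture is blurred, so I look again with the arm at rest.

```bash
python3 - <<'E'
from h import *
for i in range(2):
    s=status.observe(); k=cam("wrist",s); im=grab_frame("wrist")
    for d in silhouettes("wrist","bottle"):
        e=np.array(d["extent"])*[640,480,640,480]; pr=proj(k,[.4985,-.1215,.08])[0]
        if e[0]<pr[0]<e[2] and e[1]<pr[1]<e[3]: print(d["p"],fit("bottle",[(k,d["mask"].astype(float))],[.4985,-.1215,-.06]))
hsv=cv2.cvtColor(im,cv2.COLOR_BGR2HSV); g=((abs(hsv[...,0].astype(int)-70)<22)&(hsv[...,1]>120)).astype(np.uint8)
l,L,S,_=cv2.connectedComponentsWithStats(g); i=1+np.argmax(S[1:,4]); print(S[i])
z=R.from_euler("xyz",s["tool_rot"]).as_matrix()[:,2]
for b in((.4990,-.1203),): 
    T=np.array([*b,.171])+.011*z; rel(T-.1*z,T)
E
```

```text
0.76 (array([ 0.49673184, -0.11972642, -0.0282091 ]), np.float64(0.951888637652857))
0.86 (array([ 0.49647489, -0.11977046, -0.02901834]), np.float64(0.9584948454542298))
[ 351  111   98  125 7292]
to [ 0.4758 -0.1246  0.2568] -> [0.15 1.03 0.19]
to [ 0.5019 -0.1198  0.1604] -> [0.15 1.03 1.86]
pos [ 0.4927 -0.1842  0.2703] rpy [-3.14   0.269 -2.953] x [-0.947 -0.18  -0.266] y [-0.187  0.982 -0.001] z [ 0.261  0.048 -0.964] q [ 0.35  0.23 -0.03  2.   -0.19  0.68  2.22] t 51.175
```

```bash
python3 -m creep '[[0.1,0.6,0,0,1],[0.16,1.03,0.1,0,1],[0.16,1.03,0.9,0,1],[0.16,1.03,1.6,0,1],[0.16,1.03,1.86,0,1]]'; python3 -m creep '[[0,0,0,0,1]]'; python3 -c "
from h import *
rel((.501,-.1197,.1604))"
```

```text
clock: 51.8
position: [0.5009, -0.1192, 0.1586]
tool_rot: [-3.141, 0.267, -2.953]
force: [0.6, 0.0, 0.7]
grip_width: 0.0857
finger_force: 0.0
clock: 51.92
position: [0.5012, -0.1195, 0.1603]
tool_rot: [-3.14, 0.269, -2.953]
force: [-0.1, -1.0, 0.6]
grip_width: 0.0854
finger_force: 0.0
to [ 0.501  -0.1197  0.1604] -> [ 0. -0. -0.]
pos [ 0.5012 -0.1195  0.1603] rpy [-3.14   0.269 -2.953] x [-0.947 -0.181 -0.265] y [-0.187  0.982 -0.001] z [ 0.261  0.049 -0.964] q [ 0.24  0.37 -0.08  2.15 -0.18  0.37  2.09] t 51.925
```

```bash
python3 -m creep '[[0,0,0,0,0],[0,0,0,0,0],[0,0,0,0,0],[0,0,0,0,0],[0,0,0,0,0]]' 30; python3 - <<'E'
from h import *
P=np.array(status.observe()["position"]); D=np.array([.0605,.2650,0])
rel(P+[0,0,.08],P+[.03,.06,.08],P+[.03,.2,.08],P+D+[0,0,.08],P+D+[0,0,.01],P+D)
E
```

```text
clock: 52.55
position: [0.5021, -0.1194, 0.1617]
tool_rot: [-3.139, 0.272, -2.952]
force: [-1.0, 0.7, 7.7]
grip_width: 0.0288
finger_force: 29.1
to [ 0.5021 -0.1194  0.2417] -> [-0.36 -0.   -1.28]
to [ 0.5321 -0.0594  0.2417] -> [-1.01  0.88 -1.1 ]
to [0.5321 0.0806 0.2417] -> [-1.44  3.18 -0.99]
to [0.5626 0.1456 0.2417] -> [-2.11  4.15 -0.81]
to [0.5626 0.1456 0.1717] -> [-1.8   4.15  0.32]
to [0.5626 0.1456 0.1617] -> [-1.76  4.15  0.48]
pos [ 0.5021 -0.1194  0.1617] rpy [-3.139  0.272 -2.952] x [-0.946 -0.181 -0.268] y [-0.188  0.982 -0.003] z [ 0.264  0.048 -0.963] q [ 0.24  0.37 -0.08  2.15 -0.18  0.37  2.09] t 52.55
```

```bash
python3 -m creep '[[-0.15,0,-0.6,0,0],[-0.36,0,-1.28,0,0],[-0.7,0.4,-1.2,0,0],[-1.01,1,-1.1,0,0],[-1.2,1.8,-1.05,0,0]]'; python3 -m creep '[[-0.1,0.7,0.05,0,0],[-0.25,1.38,0.06,0,0],[-0.6,1.9,0.15,0,0],[-0.91,2.35,0.24,0,0],[-0.91,2.35,0.24,0,0]]'; python3 -c "
from h import *
rel((.5626,.1456,.1767),(.5626,.1456,.1637))"
```

```text
clock: 53.18
position: [0.5333, -0.0026, 0.2408]
tool_rot: [-3.139, 0.271, -2.954]
force: [0.7, -0.6, -1.4]
grip_width: 0.0291
finger_force: 30.4
clock: 53.8
position: [0.562, 0.1483, 0.2409]
tool_rot: [-3.14, 0.27, -2.949]
force: [-0.1, -0.9, -0.9]
grip_width: 0.0291
finger_force: 30.4
to [0.5626 0.1456 0.1767] -> [ 0.28 -0.04  1.03]
to [0.5626 0.1456 0.1637] -> [ 0.34 -0.04  1.24]
pos [0.562  0.1483 0.2409] rpy [-3.14   0.27  -2.949] x [-0.946 -0.184 -0.267] y [-0.191  0.982 -0.002] z [ 0.262  0.049 -0.964] q [-0.38  0.33 -0.01  1.94  0.1   0.61  1.29] t 53.8
```

Lower to just above the bench, then compare the bottle with the first side picture.

```bash
python3 -m creep '[[0.1,-0.02,0.45,0,0],[0.22,-0.04,0.85,0,0],[0.3,-0.04,1.1,0,0],[0.34,-0.04,1.23,0,0],[0.34,-0.04,1.23,0,0]]'; python3 - <<'E'
from h import *
sc,sd=cam("scene"),cam("side"); PARTS["body"]=PARTS["bottle"][:2]
def bb(im):
    hsv=cv2.cvtColor(im,cv2.COLOR_BGR2HSV); g=((abs(hsv[...,0].astype(int)-70)<22)&(hsv[...,1]>120)).astype(np.uint8)
    l,L,S,_=cv2.connectedComponentsWithStats(g); i=1+np.argmax(S[1:,4]); return S[i],(L==i).astype(float)
a=cv2.imread("pics/side0.png"); b=grab_frame("side"); cv2.imwrite("pics/side7.png",b)
for im in(a,b):
    S,m=bb(im); print(S, fit("body",[(sd,m)],[.5598,.1448,0],False))
cv2.imwrite("pics/cmp7.png",np.hstack([cv2.resize(x[240:390,230:380],(400,400),interpolation=cv2.INTER_CUBIC) for x in(a,b)]))
rel()
E
```

```text
clock: 54.42
position: [0.5622, 0.1429, 0.1643]
tool_rot: [-3.139, 0.27, -2.953]
force: [-0.6, -0.8, -1.0]
grip_width: 0.0288
finger_force: 30.4
[ 283  295   39   83 2751] (array([0.56030115, 0.14324405]), np.float64(0.8919230965503164))
[ 285  293   39   83 2723] (array([0.5575384 , 0.13718032]), np.float64(0.8905298967452676))
pos [0.5625 0.1431 0.1648] rpy [-3.139  0.27  -2.953] x [-0.947 -0.181 -0.267] y [-0.187  0.982 -0.002] z [ 0.263  0.048 -0.964] q [-0.38  0.44  0.    2.02  0.13  0.42  1.27] t 54.475
```

View pics/cmp7.png

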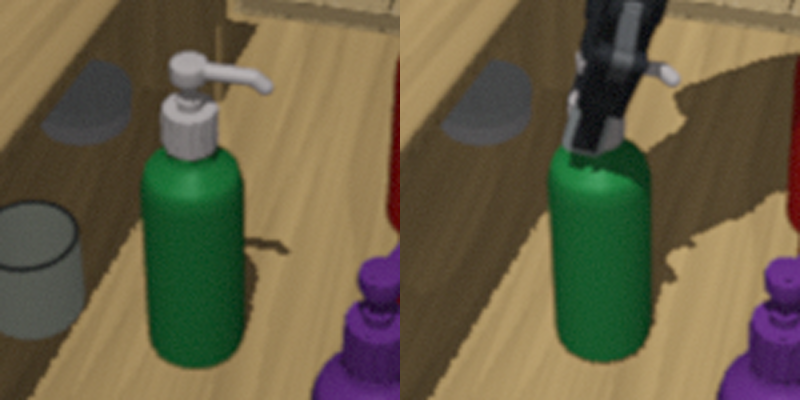

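```bash
python3 - <<'E'
from h import *
sd=cam("side")
def m(im):
    hsv=cv2.cvtColor(im,cv2.COLOR_BGR2HSV); g=((abs(hsv[...,0].astype(int)-70)<22)&(hsv[...,1]>120)).astype(np.uint8)
    l,L,S,_=cv2.connectedComponentsWithStats(g); i=1+np.argmax(S[1:,4]); return (L==i).astype(float)
for f,dz in(("side0",0),("side7",.003),("side7",.0035)):
    PARTS["body"]=[P+[0,0,dz] for P in PARTS["bottle"][:1]]
    mm=m(cv2.imread(f"pics/{f}.png")); mm[:318]=0   # lower body only
    def rr(v):
        r=render(sd,"body",[v[0],v[1],0]); r[:318]=0; return 1-np.minimum(r,mm).sum()/np.maximum(r,mm).sum()
    g=minimize(rr,[.56,.143],method="Nelder-Mead",options=dict(initial_simplex=[[.56,.143],[.57,.143],[.56,.153]],xatol=1e-4,fatol=1e-5)); print(f,dz,g.x,1-g.fun)
p=status.observe()["position"]; rel(p+np.array([.0025,.002,-.0015]))
E
```

```text
side0 0 [0.56045046 0.14258493] 0.9477466138839904
side7 0.003 [0.5563296  0.13908664] 0.9442958155697855
side7 0.0035 [0.55586574 0.13950866] 0.9439249827928994
to [0.565  0.1451 0.1633] -> [-0.04  0.02  0.04]
pos [0.5625 0.1431 0.1648] rpy [-3.139  0.27  -2.953] x [-0.947 -0.181 -0.267] y [-0.187  0.982 -0.002] z [ 0.263  0.048 -0.964] q [-0.38  0.44  0.    2.02  0.13  0.42  1.27] t 54.475
```

```bash
python3 -m creep '[[-0.05,0.03,0.03,0,0],[-0.06,0.04,0.045,0,0]]';  python3 -m creep '[[0.005,0,0.015,0,0],[0.01,0,0.03,0,0]]'; python3 - <<'E'
from h import *
sd=cam("side"); im=grab_frame("side")
def m(im):
    hsv=cv2.cvtColor(im,cv2.COLOR_BGR2HSV); g=((abs(hsv[...,0].astype(int)-70)<22)&(hsv[...,1]>120)).astype(np.uint8)
    l,L,S,_=cv2.connectedComponentsWithStats(g); i=1+np.argmax(S[1:,4]); return (L==i).astype(float)
for dz in(0,.001):
    PARTS["body"]=[P+[0,0,dz] for P in PARTS["bottle"][:1]]
    mm=m(im); mm[:318]=0
    def rr(v):
        r=render(sd,"body",[v[0],v[1],0]); r[:318]=0; return 1-np.minimum(r,mm).sum()/np.maximum(r,mm).sum()
    g=minimize(rr,[.56,.143],method="Nelder-Mead",options=dict(initial_simplex=[[.56,.143],[.57,.143],[.56,.153]],xatol=1e-4,fatol=1e-5)); print(dz,g.x,1-g.fun)
E
```

```text
clock: 54.72
position: [0.5665, 0.1468, 0.1632]
tool_rot: [-3.14, 0.271, -2.952]
force: [-0.6, -0.2, -1.2]
grip_width: 0.0294
finger_force: 30.4
clock: 54.98
position: [0.5666, 0.1468, 0.1617]
tool_rot: [-3.14, 0.272, -2.952]
force: [-2.8, 0.2, 18.8]
grip_width: 0.0289
finger_force: 32.2
0 [0.56096313 0.1421449 ] 0.9486818857885612
0.001 [0.56115857 0.14303332] 0.9489877351378188
```

```bash
python3 -m creep '[[0,0,-0.015,0,0],[0,0,-0.02,0,0.5],[0,0,-0.02,0,1],[0,0,-0.02,0,1],[0,0,-0.02,0,1]]'; python3 -m creep '[[0,0,-0.5,0,1],[0,0,-1.2,0,1],[0,0,-2,0,1],[0,0,-3,0,1],[0.5,0,-3.8,0,1]]'; python3 - <<'E'
from h import *
sd=cam("side"); a=cv2.imread("pics/side0.png"); im=grab_frame("side"); I=grab_frame("scene"); A=cv2.imread("pics/scene0.png")
for x in(a,im):
    hsv=cv2.cvtColor(x,cv2.COLOR_BGR2HSV); g=((abs(hsv[...,0].astype(int)-70)<22)&(hsv[...,1]>120)).astype(np.uint8)
    l,L,S,_=cv2.connectedComponentsWithStats(g); print(S[1+np.argmax(S[1:,4])])
r=lambda x,X,Y,w,h:cv2.resize(x[Y:Y+h,X:X+w],(400,300),interpolation=cv2.INTER_CUBIC)
cv2.imwrite("pics/fin.png",np.vstack([np.hstack([r(a,220,240,200,150),r(im,220,240,200,150)]),np.hstack([r(A,170,150,280,210),r(I,170,150,280,210)])]))
E
```

```text
clock: 55.65
position: [0.5656, 0.1464, 0.162]
tool_rot: [-3.139, 0.27, -2.952]
force: [-0.3, 0.5, -0.4]
grip_width: 0.0854
finger_force: 0.0
clock: 56.28
position: [0.4775, 0.1301, 0.3761]
tool_rot: [-3.14, 0.272, -2.953]
force: [0.6, 0.4, -0.2]
grip_width: 0.0854
finger_force: 0.0
[ 283  295   39   83 2751]
[ 283  295   39   83 2738]
```

View pics/fin.png

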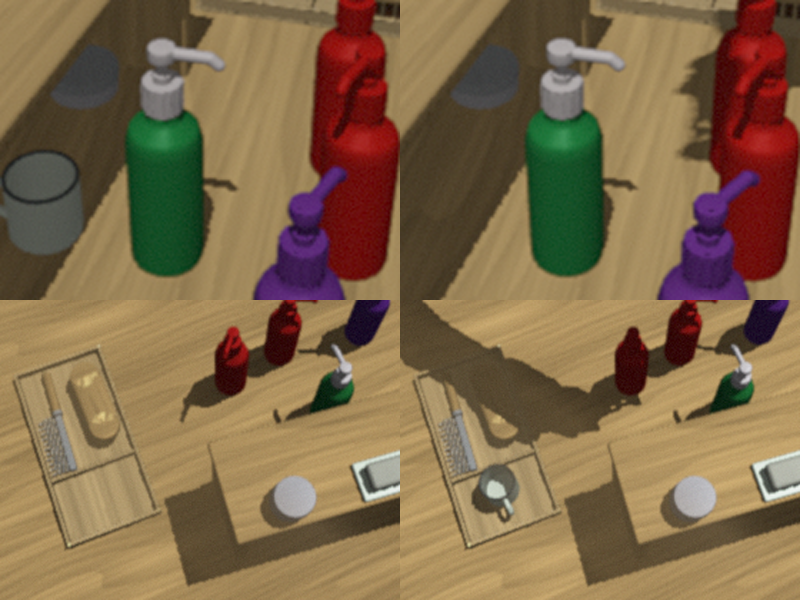

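Before and after match: the green bottle has the same pixel box and spout direction, the cup is upright in the bay, and the brush, comb and tin have not moved. The purple bottle's spout sits a few pixels further right but it is standing. The gripper is clear, so I hand in.

```bash
python3 -c "
from workcell import bot
print(bot.job_done())"
```

```text
the job is handed in; nothing more can be done
None
```

The job is handed in at about 56 s: the cup stands upright in the end bay and the bottle is back on its spot with its spout as before, though the cup was set down once on the bench to be regripped and the purple bottle seems to have been nudged slightly and still stands.

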